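# Shake wound bobbins over the curing tray and index it

## Robot

A 6-joint arm with a two-finger parallel gripper is mounted at the origin on the work surface. World frame = base frame: x ahead of the robot, y to its left, z up, the work surface at z = 0. Lengths are in m, angles in rad, forces in N, time in s.
With the tool pointing down it reaches from about 0.35 to 1 m from the base axis. Payload 7.1 kg.
Tool frame: the origin (TCP) lies midway between the tips of the shut fingers; the grasp point (between the pads) lies 19 mm behind it (arm.pinch_z is the distance from the TCP to the grasp point, in m); z points along the fingers, y is the line along which they close (so a half turn about z gives the same grasp; the last joint's range is limited). The gripper opens to 85 mm and grips with 20 to 120 N. Pads are 22 mm wide; open, the fingers measure 114 mm over their backs; the gripper's body (76 mm by 85 mm) begins 54 mm behind the grasp point. The pads swing forward as they close: fully open they stand 13 mm farther back than shut.
Start: joints at [-0.019, 0.423, 1.63, -0, 1.089, -0.019], TCP at [0.625, 0, 0.231] pointing down, gripper open.
Joint ranges: [-3, 3], [-0.9, 2.11], [0.09, 2.58], [-1.31, 4.45], [0.11, 2.69], [-2.54, 2.54]. Speed limits (rad/s): [2.39, 2.39, 3.01, 3.14, 3.14, 3.14].

## Interface

Orientations are given as a rotation vector (axis times angle).
In Python, from plant import arm gives the robot as it stands. The module is installed in compiled form; this text tells all that it offers.
- The arm moves only by the tool play_rows, never from a script. Its argument "rows" is a list of rows, each a list of 3 entries, a list of its own where there are three numbers: the shift along the tool's x, y, z as a fraction of full scale, then the turn about the tool's z as a fraction of full scale, then the closure, from -1 (fully open) to 1 (shut). In form: [[[dx, dy, dz], twist, jaw], ...]. A call has 1 to 8 rows; each row shifts and turns the commanded pose from where the row before left it, along the tool's axes as they then stand; what a row does not reach is not made up. Full scale, the value 1, is 10 cm for a shift and 360 degrees for a turn. A row lasts 1/10 s, in which the tool goes at most 50 mm and 8.59 degrees, less where a joint would pass 70% of its speed; a pose out of reach is approached as far as the arm can. A call with a number of a shift or a turn outside -1 to 1 is refused whole. A call with a gripper value outside its range is refused whole. The fingers move at their own pace and stop on an object; "force" is the grip in N (left out, the last holds). Time passes only in rows, so rows that do not move let the fingers close. It gives the time, the measured TCP pose, the force, the opening and the grip force at its end, in the units of the state.
- arm.read_state(): the state, without advancing time (a new reading comes with each control period).
- arm.capture(name): name is "scene" or "side" or "wrist"; returns a dict with "color" (400x640x3 uint8, blue, green, red), "intrinsics" (3x3 intrinsics, pixels), "xyz" and "orientation" of the camera in the world; the wrist camera has in their place "T_tool_cam" (4x4, takes a point from camera to tool coordinates, whose origin is the TCP and whose axes are the flange's). Camera axes: x right, y down, z forward; pixel columns grow to the right and rows downward; lengths in m; the calibration is good to about 2 mm. A picture is of the moment at which its call begins: read the wrist's pose just before it. There is no depth.
- arm.finish_job(): hands the job in; it is judged then, once.
The state is a dict: "clock": time; "joint_positions": joint angles; "qvel": joint speeds; "effort": joint torques, N m; "tool_pos": TCP position; "orientation": TCP orientation; "ft_force": force on the tool from outside, world axes, zero at the start; "ft_torque": the same for the moment, N m; "grip_width": finger opening in m; "finger_force": force on a finger pad.
Only numpy, scipy, OpenCV 4.12 (cv2) and the standard library are available. Lean on these libraries where they do the work, as an engineer would, in place of code of your own. Each camera call takes 0.05 s, during which the arm holds its last target. There are 200 camera calls.

## Task

Drop all the wound bobbins lying on the bench one by one through the filling neck into the shaker. When all are in, pick the shaker up and shake them out evenly over the curing tray, so that every bay has at least one and none lies on top of another; then turn the tray by its post counter-clockwise (seen from above) fully to its stop with the bobbins still so spread. Finish with the shaker standing upright in the middle of its mat, and leave the other things on the bench where they are.

Things in the scene. Friction and masses are not known exactly. Their poses are not given: they have to be found in the camera images.
- bobbin1: wound coil bobbin: two square black plastic flanges with copper winding between, solid block 16 x 16 mm across the flanges and 17 mm long (z = coil axis), 12 g; origin at its middle; starts standing on a flange on the bench. All seven look alike; five to seven are present
- bobbin2: wound coil bobbin: two square black plastic flanges with copper winding between, solid block 16 x 16 mm across the flanges and 17 mm long (z = coil axis), 12 g; origin at its middle; starts standing on a flange on the bench. All seven look alike; five to seven are present
- bobbin3: wound coil bobbin: two square black plastic flanges with copper winding between, solid block 16 x 16 mm across the flanges and 17 mm long (z = coil axis), 12 g; origin at its middle; starts standing on a flange on the bench. All seven look alike; five to seven are present
- bobbin4: wound coil bobbin: two square black plastic flanges with copper winding between, solid block 16 x 16 mm across the flanges and 17 mm long (z = coil axis), 12 g; origin at its middle; starts standing on a flange on the bench. All seven look alike; five to seven are present
- bobbin5: wound coil bobbin: two square black plastic flanges with copper winding between, solid block 16 x 16 mm across the flanges and 17 mm long (z = coil axis), 12 g; origin at its middle; starts standing on a flange on the bench. All seven look alike; five to seven are present
- bobbin6: wound coil bobbin: two square black plastic flanges with copper winding between, solid block 16 x 16 mm across the flanges and 17 mm long (z = coil axis), 12 g; origin at its middle; starts standing on a flange on the bench. All seven look alike; five to seven are present
- bobbin7: wound coil bobbin: two square black plastic flanges with copper winding between, solid block 16 x 16 mm across the flanges and 17 mm long (z = coil axis), 12 g; origin at its middle; starts standing on a flange on the bench. All seven look alike; five to seven are present
- shaker: shaker, 0.32 kg, 130 mm high: square aluminium tube 34 mm wide on a steel foot plate 105 x 50 x 6 mm (x -55 to +50 mm) with one leg. The tube rises 30 degrees from its closed rear to its open spout. Pieces stay in while it stands and leave the spout in single file when it is tipped. Origin under the plate, z up, x level towards the spout
- shaker_tube: the shaker's tube: origin on the inner floor at the closed rear end, x along the bore to the spout (175 mm long, 27 x 27 mm inside, walls 3.5 mm), z square to the floor. Slick: bobbins slide of themselves at some slope of 12 to 19 degrees (hidden), i.e. with the shaker tipped forward 42 to 49 degrees; shaken along the tube they creep at less. In the shaker = middle within the bore
- shaker_grip (a point): point on the tube's axis, 45 mm from the rear end, about 46 mm above the foot's underside, between two rubber grip cheeks (40 mm wide over the cheeks, 60 mm along the tube, 27 mm high): grasp here from above across y; the filling neck's back is 43 mm further forward and stands 82 mm above this point
- shaker_neck (a point): middle of the mouth of the square vertical filling neck (open 30 mm along x, 27 mm across y), 128 mm above the foot's underside; what is dropped in falls on the sloping floor and slides to the rear
- shaker_spout (a point): middle of the lower lip of the open spout, end of the tube's floor
- mat: black rubber mat 170 x 110 x 4 mm on which the shaker stands; origin under its middle, fixed
- tray (a point): middle of the floor of the square aluminium curing tray on the turntable, on the turntable's axis: inside 177 x 177 mm, walls 18 mm high; two 7 mm high, 3 mm thick ribs cross in the middle along x and y and part it into four bays of 87 mm. Floor 36 mm above the bench. Axes turn with the tray; z up
- post (a point): point on the upright black handle post (14 mm thick, free from 36 to 88 mm above the bench) fixed to the turntable 138 mm from its axis, on the tray's -x side; this point is 70 mm above the bench
- turntable (a joint): turn of the tray in rad, seen from above counter-clockwise positive; starts at 0 to 0.2; rigid stop at 1.571 (the indexed position); stiff enough to stay where it is left (0.25 N m, about 2 N at the post)
- spool: bystander: copper wire spool, 52 mm wide, 42 mm high; origin under its middle
- tape: bystander: roll of amber tape lying flat, 68 mm wide, 19 mm high; origin under its middle
- glue: bystander: small bottle 28 mm thick, 48 mm high; origin under its middle
- screwdriver: bystander: screwdriver 170 mm long lying along its x; origin at its middle
- mug: bystander: blue mug 76 mm wide, 85 mm high; origin under its middle
- gauge: bystander: steel gauge block 70 x 22 x 12 mm; origin under its middle
Not all that is in view belongs to the job. Leave any purple or red look-alike of the shaker alone.

How it is judged:
By the outcome, as a careful person would: the job done as asked, in the order asked, and still so for the second after the job is handed in, with the robot touching nothing.
Of bobbin1, bobbin2, bobbin3, bobbin4, bobbin5, bobbin6, bobbin7 only 5 to 7 are there at a start; the rules pass over those that are not, and their reading is None.
At some moment in a run one of bobbin1, bobbin2, bobbin3, bobbin4, bobbin5, bobbin6, bobbin7 may be knocked a few centimetres aside while the robot is not near it.
It also fails if it takes over 210 s, if anything falls off the work surface, if the arm or the gripper's body presses on something with over 40 N, if the wrist force passes 120 N, or if a joint passes its speed limit or range.

## Working session

There is one attempt and no reset: what is moved stays moved. The work goes in short steps, Python scripts to look and compute and a tool call to move; the robot and the scene stay as the last step left them, time stands still between calls to the robot, and variables do not carry over. Pictures are saved under pics/ and viewed, at most 14 in all, crops included, and the job is handed in when it is done.

Besides the shell and the picture viewer there is one more tool, called after "Call:" as name([rows], argument=value, ...), one row to a line, values as JSON. play_rows: Moves the arm, as the interface text tells. Its arguments: {"type":"object","properties":{"rows":{"type":"array","items":{"type":"array"}},"force":{"type":"number"}},"required":["rows"]}

```bash
mkdir -p pics; cat > h.py <<'E'
import numpy as np, cv2
from scipy.spatial.transform import Rotation as R
from plant import arm
def cam(name):
    s=arm.read_state(); c=arm.capture(name)
    if 'T_tool_cam' in c:
        T=np.eye(4);T[:3,:3]=R.from_rotvec(s['orientation']).as_matrix();T[:3,3]=s['tool_pos']
        W=T@np.array(c['T_tool_cam'])
    else:
        W=np.eye(4);o=np.array(c['orientation'])
        W[:3,:3]=o if o.shape==(3,3) else R.from_rotvec(o).as_matrix(); W[:3,3]=c['xyz']
    return np.array(c['color']),np.array(c['intrinsics']),W
def ray(K,W,u,v,z):
    d=W[:3,:3]@np.linalg.inv(K)@[u,v,1]; o=W[:3,3]
    return o+d*(z-o[2])/d[2]
def proj(K,W,p):
    q=np.linalg.inv(W)@np.append(p,1); q=K@q[:3]; return q[:2]/q[2]
E
python3 - <<'E'
from h import *
for n in ('scene','side','wrist'):
    im,K,W=cam(n); cv2.imwrite(f'pics/{n}0.png',im); np.savez(f'{n}0.npz',im=im,K=K,W=W); print(n,W.round(3).tolist(),K[0,0])
print(arm.read_state(), arm.pinch_z)
E
```

```text
scene [[-0.598, 0.616, -0.514, 1.21], [0.802, 0.457, -0.386, 0.671], [-0.003, -0.642, -0.766, 1.213], [0.0, 0.0, 0.0, 1.0]] 495.83847984647264
side [[0.91, -0.19, 0.369, -0.132], [-0.415, -0.454, 0.789, -1.171], [0.017, -0.87, -0.492, 0.908], [0.0, 0.0, 0.0, 1.0]] 518.0517316501141
wrist [[1.0, 0.0, -0.003, 0.624], [-0.001, -0.955, -0.297, 0.076], [-0.003, 0.297, -0.955, 0.372], [0.0, 0.0, 0.0, 1.0]] 312.034078946295
{'clock': 0.15, 'joint_positions': array([-1.89992642e-02,  4.23702929e-01,  1.63049477e+00,  1.27620312e-05,
        1.08861089e+00, -1.90116896e-02]), 'qvel': array([ 0.00205252, -0.00239182, -0.00212758, -0.00064803,  0.00146452,
        0.00041424]), 'effort': array([-4.44887983e-04, -5.57771087e+01, -2.82016718e+01, -7.78417484e-05,
        4.77195630e-03,  2.40273175e-05]), 'tool_pos': array([6.24577906e-01, 3.76034307e-05, 2.30708505e-01]), 'orientation': array([-2.22080910e+00, -2.22082354e+00,  1.31149466e-03]), 'ft_force': array([ 0.56321569, -0.93839979,  0.17467771]), 'ft_torque': array([-0.01573052,  0.00506034, -0.0280455 ]), 'finger_force': 0.0, 'grip_width': 0.0856370508603356} 0.0187
```

View pics/scene0.png

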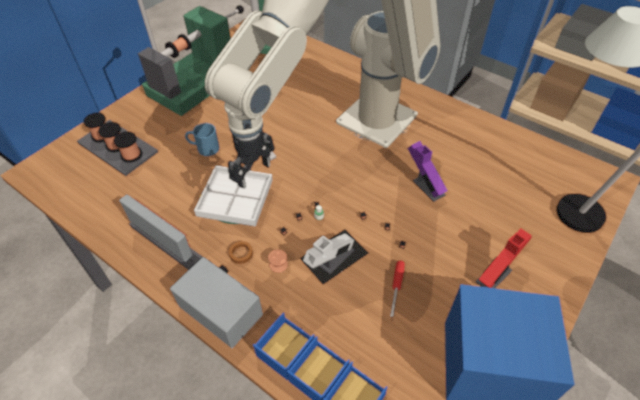

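View pics/side0.png

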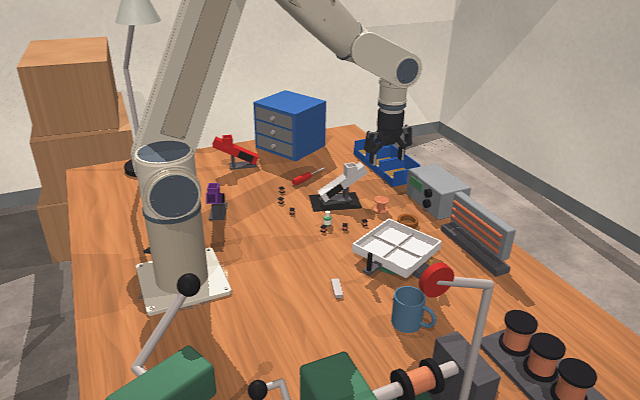

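```bash
python3 - <<'E'
from h import *
d=np.load('scene0.npz'); im=d['im'][150:330,190:430]
cv2.imwrite('pics/scene0c.png',cv2.resize(im,None,fx=3.3,fy=3.3,interpolation=cv2.INTER_CUBIC))
d=np.load('side0.npz'); im=d['im'][150:310,260:470]
cv2.imwrite('pics/side0c.png',cv2.resize(im,None,fx=3.7,fy=3.7,interpolation=cv2.INTER_CUBIC))
d=np.load('scene0.npz')
for u,v in [(283,231),(298,216),(316,206),(363,215),(387,226),(402,243)]: print((u,v),ray(d['K'],d['W'],u,v,.01).round(3))
E
```

```text
(283, 231) [0.597 0.054 0.01 ]
(298, 216) [0.526 0.055 0.01 ]
(316, 206) [0.463 0.076 0.01 ]
(363, 215) [0.405 0.212 0.01 ]
(387, 226) [0.397 0.293 0.01 ]
(402, 243) [0.423 0.361 0.01 ]
```

View pics/scene0c.png

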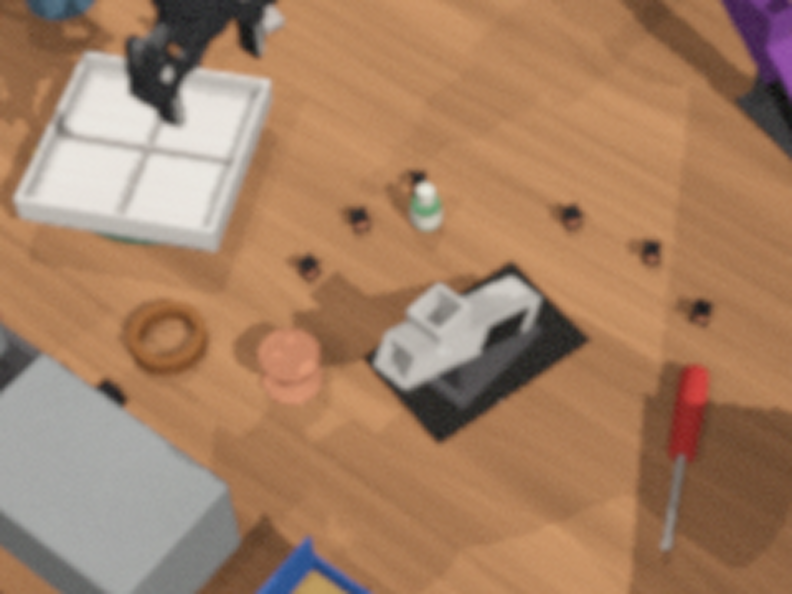

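View pics/side0c.png

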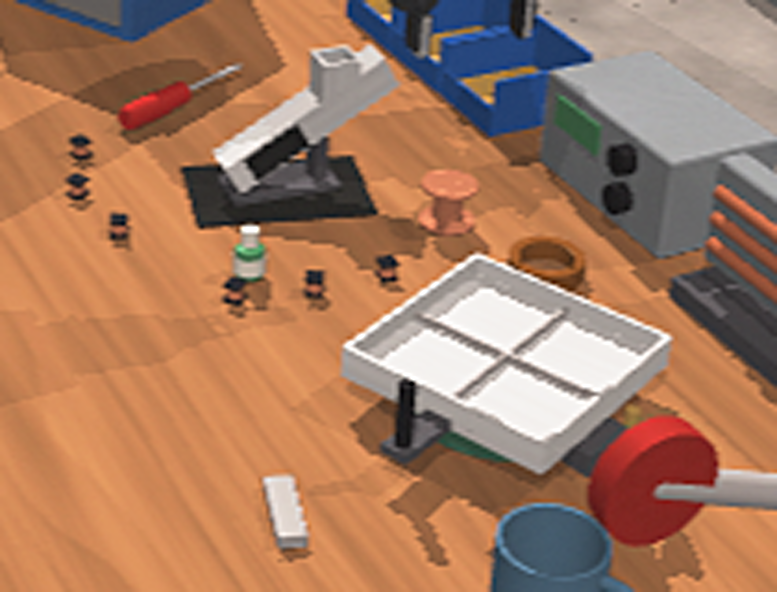

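Call:
play_rows([
  [[0.3,-0.2,-0.3],0,-1],
  [[0.3,-0.2,-0.3],0,-1],
  [[0.3,-0.2,-0.3],0,-1],
  [[0.3,-0.2,-0.3],0,-1],
  [[0.3,-0.2,-0.3],0,-1],
  [[0,0,0],0,-1],
  [[0,0,0],0,-1],
])

```text
clock: 0.85
tool_pos: [0.5248, 0.1506, 0.3818]
orientation: [2.219, 2.223, 0.002]
ft_force: [-0.4, -0.4, -0.0]
grip_width: 0.0852
finger_force: 0.0
```

```bash
python3 - <<'E'
from h import *
im,K,W=cam('wrist'); np.savez('w1.npz',im=im,K=K,W=W); print(W.round(3).tolist()); print(arm.read_state()['tool_pos'],arm.read_state()['joint_positions'])
cv2.imwrite('pics/w1.png',cv2.resize(im,(800,500),interpolation=cv2.INTER_CUBIC))
E
```

```text
[[1.0, 0.001, -0.0, 0.524], [0.001, -0.955, -0.297, 0.227], [-0.0, 0.297, -0.955, 0.524], [0.0, 0.0, 0.0, 1.0]]
[0.52470561 0.14985016 0.38069481] [ 2.56568624e-01  1.63107070e-01  1.63840690e+00 -3.61127769e-04
  1.34078075e+00  2.56052908e-01]
```

View pics/w1.png

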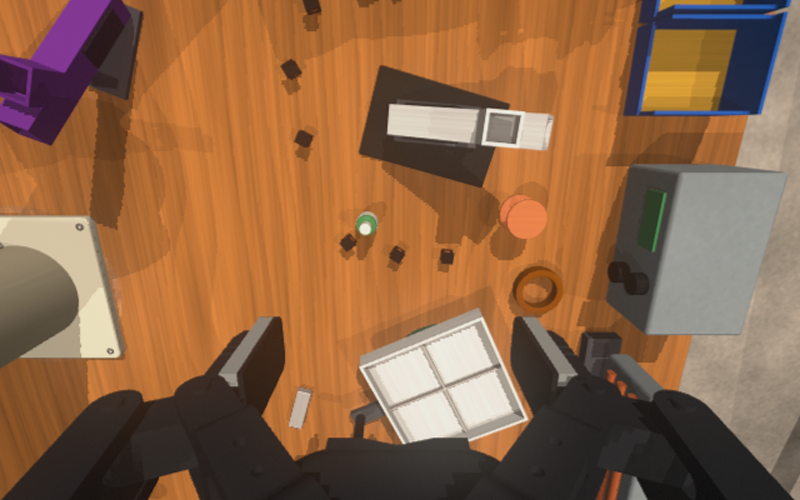

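```bash
python3 - <<'E'
from h import *
d=np.load('w1.npz');K,W=d['K'],d['W']
def r(n,z,*ps):
    P=np.array([ray(K,W,u*.8,v*.8,z)[:2] for u,v in ps]); print(n,P.round(3).tolist(),P.mean(0).round(4)); return P
r('bob',.017,(290,69),(303,138),(313,5),(347,243),(397,254),(447,256))
m=r('mat',.004,(379,65),(509,102),(482,187),(360,153))
n=r('neck',.132,(487,110),(523,112),(521,147),(483,144))
t=r('rear',.042,(388,103),(388,140))
s=r('spout top',.130,(552,115),(550,150))
a=n.mean(0)-t.mean(0);print('dir',np.degrees(np.arctan2(a[1],a[0])),np.linalg.norm(a))
a=s.mean(0)-t.mean(0);print('dir',np.degrees(np.arctan2(a[1],a[0])),np.linalg.norm(a))
a=m[1]-m[0];print('mat',np.degrees(np.arctan2(a[1],a[0])),np.linalg.norm(a))
T=r('tray',.054,(362,360),(478,315),(526,419))
a=T[1]-T[0];print('tray',np.degrees(np.arctan2(a[1],a[0])),np.linalg.norm(a), (T[0]+T[2])/2)
r('post',.088,(361,413))
r('cross',.043,(442,383))
E
```

```text
bob [[0.396, 0.291], [0.406, 0.212], [0.427, 0.358], [0.456, 0.075], [0.524, 0.059], [0.592, 0.057]] [0.4668 0.1754]
mat [[0.501, 0.298], [0.663, 0.255], [0.637, 0.149], [0.475, 0.193]] [0.5692 0.2238]
neck [[0.609, 0.241], [0.643, 0.239], [0.644, 0.207], [0.607, 0.21]] [0.6258 0.2245]
rear [[0.513, 0.252], [0.513, 0.211]] [0.5129 0.2313]
spout top [[0.672, 0.237], [0.674, 0.204]] [0.6727 0.2206]
dir -3.484562278397084 0.1131881717516158
dir -3.8598560589079867 0.16017503456452395
mat -14.578092724935066 0.16741978382731526
tray [[0.475, -0.083], [0.632, -0.014], [0.712, -0.182]] [ 0.6064 -0.093 ]
tray 23.88148932321636 0.17105121894383665 [ 0.59378151 -0.13257749]
post [[0.475, -0.143]] [ 0.4753 -0.1429]
cross [[0.589, -0.129]] [ 0.5889 -0.1286]
```

```bash
cat >> h.py <<'E'
def bob(im,K,W,guess,rad=30,z=.017,verbose=True):
    """dark blob near guess(xy): returns xy of top face and yaw (deg, mod 90)"""
    u,v=proj(K,W,np.append(guess,z)); u0=int(max(u-rad,0));v0=int(max(v-rad,0))
    c=im[v0:int(v+rad),u0:int(u+rad)]
    f=6; c=cv2.resize(c,None,fx=f,fy=f,interpolation=cv2.INTER_CUBIC)
    m=(c.max(2)<62).astype(np.uint8)
    n,l,s,ce=cv2.connectedComponentsWithStats(m)
    out=[]
    for i in range(1,n):
        if s[i,4]<30*f: continue
        p=np.argwhere(l==i)[:,::-1].astype(np.float32)
        h=cv2.convexHull(p)
        box=cv2.boxPoints(cv2.minAreaRect(h))
        g=np.array([ray(K,W,u0+(a+.5)/f-.5,v0+(b+.5)/f-.5,z)[:2] for a,b in box])
        e=g[1]-g[0]; e2=g[2]-g[1]
        out.append((g.mean(0).round(4).tolist(),round(np.degrees(np.arctan2(e[1],e[0]))%90,1),np.linalg.norm(e).round(4),np.linalg.norm(e2).round(4)))
    return out
E
python3 - <<'E'
from h import *
d=np.load('w1.npz')
for g in [[0.396, 0.291], [0.406, 0.212], [0.427, 0.358], [0.456, 0.075], [0.524, 0.059], [0.592, 0.057]]: print(g,bob(d['im'],d['K'],d['W'],g,18))
print(ray(d['K'],d['W'],366*.8,229*.8,.048), ray(d['K'],d['W'],366*.8,221*.8,.03))
E
```

```text
[0.396, 0.291] []
[0.406, 0.212] []
[0.427, 0.358] [([0.4189, 0.3606], np.float64(0.1), np.float64(0.0033), np.float64(0.0063)), ([0.4258, 0.3614], np.float64(0.1), np.float64(0.0071), np.float64(0.0048)), ([0.4311, 0.3613], np.float64(68.3), np.float64(0.0054), np.float64(0.003)), ([0.4319, 0.3547], np.float64(20.9), np.float64(0.0063), np.float64(0.0058)), ([0.4232, 0.3536], np.float64(76.6), np.float64(0.0079), np.float64(0.0083))]
[0.456, 0.075] []
[0.524, 0.059] []
[0.592, 0.057] []
[0.48453754 0.10269285 0.048     ] [0.48329127 0.10872222 0.03      ]
```

```bash
sed -i 's/m=(c.max(2)<62).astype(np.uint8)/m=(c[:,:,2]<TH).astype(np.uint8)/; s/^def bob/TH=75\ndef bob/' h.py
python3 - <<'E'
import h; from h import *
d=np.load('w1.npz')
im=d['im']; print(im[108:116,238:249,2]); print(im[52:60,227:239,2])
for t in (70,90):
  h.TH=t
  for g in [[0.396, 0.291], [0.406, 0.212], [0.427, 0.358], [0.456, 0.075], [0.524, 0.059], [0.592, 0.057]]: print(t,g,bob(d['im'],d['K'],d['W'],g,18))
E
```

```text
[[ 75  74  74  74  75  74  75  74  75  72  80]
 [ 74  73  75  75  75  75  75  74  75  74  71]
 [ 75  74  75  75  74  75  73  74  73  73  73]
 [ 75  74  74  75  75  75  75  74  75  79  74]
 [ 75  74  75  75  74  76  75  73  73  82  79]
 [ 75  75  75  74  75  75  75  74  74  78  96]
 [ 80  74  75  74  75  75  75  72  76  80 113]
 [152 103  77  75  74  74  75  72  72  91 144]]
[[ 70  69  70  70  70  70  70  70  70  84  83 151]
 [ 69  69  72  71  71  70  71  70  71  73  87 113]
 [ 70  71  71  71  71  71  71  71  71  72  84  85]
 [ 71  71  70  71  71  70  71  71  71  71  73  72]
 [ 83  71  71  72  72  71  71  71  71  71  71  69]
 [104  72  72  71  71  71  72  72  71  71  69  68]
 [138  84  71  72  72  72  72  71  71  70  78  73]
 [180 115  73  71  72  71  71  70  73  91  86  72]]
70 [0.396, 0.291] [([0.3983, 0.2985], np.float64(49.5), np.float64(0.0045), np.float64(0.0079)), ([0.3902, 0.2958], np.float64(36.3), np.float64(0.0084), np.float64(0.0033))]
70 [0.406, 0.212] []
70 [0.427, 0.358] [([0.4261, 0.3581], np.float64(13.9), np.float64(0.0155), np.float64(0.0155))]
70 [0.456, 0.075] []
70 [0.524, 0.059] []
70 [0.592, 0.057] [([0.5914, 0.056], np.float64(0.5), np.float64(0.0178), np.float64(0.0161))]
90 [0.396, 0.291] [([0.3967, 0.2913], np.float64(27.7), np.float64(0.0168), np.float64(0.0191))]
90 [0.406, 0.212] [([0.406, 0.2116], np.float64(59.2), np.float64(0.0169), np.float64(0.0178))]
90 [0.427, 0.358] [([0.4259, 0.3578], np.float64(13.3), np.float64(0.0168), np.float64(0.0162))]
90 [0.456, 0.075] [([0.4569, 0.0761], np.float64(41.3), np.float64(0.0192), np.float64(0.0167))]
90 [0.524, 0.059] [([0.523, 0.059], np.float64(57.5), np.float64(0.0192), np.float64(0.0173))]
90 [0.592, 0.057] [([0.5912, 0.0561], np.float64(86.8), np.float64(0.0198), np.float64(0.0172))]
```

Call:
play_rows([
  [[0.2,-0.183,0.36],0,-1],
  [[0.2,-0.183,0.36],0,-1],
  [[0.2,-0.183,0.36],0,-1],
  [[0.2,-0.183,0.36],0,-1],
  [[0.2,-0.183,0.36],0,-1],
  [[0.2,-0.183,0.36],0,-1],
  [[0.2,-0.183,0.36],0,-1],
  [[0,0,0],-0.02,0],
])

```text
clock: 1.7
tool_pos: [0.392, 0.288, 0.1235]
orientation: [-2.073, -2.356, 0.018]
ft_force: [-0.0, -1.0, 0.5]
grip_width: 0.0733
finger_force: 0.0
```

Call:
play_rows([
  [[0,0,0],-0.02,0],
  [[0,0,0],-0.02,0],
  [[0,0,0],-0.018,0],
  [[0,0,0],0,0],
  [[0,0,0],0,0],
  [[0,0,0],0,0],
])

```text
clock: 2.3
tool_pos: [0.3969, 0.2894, 0.1288]
orientation: [-1.62, -2.691, 0.002]
ft_force: [-0.6, 0.2, 0.2]
grip_width: 0.0427
finger_force: 0.0
```

```bash
sed -i 's/^TH=75/TH=88/' h.py; cat >> h.py <<'E'
def psi():
    M=R.from_rotvec(arm.read_state()['orientation']).as_matrix(); return np.degrees(np.arctan2(M[1,1],M[0,1]))
def delta(target):
    s=arm.read_state(); M=R.from_rotvec(s['orientation']).as_matrix()
    return (M.T@(np.array(target)-s['tool_pos'])).round(4)
def look(g,name=None,rad=45):
    im,K,W=cam('wrist'); b=bob(im,K,W,g,rad); s=arm.read_state()
    print('tool',s['tool_pos'].round(4),'psi',psi().round(2),'grip',round(s['grip_width'],4),'t',s['clock'])
    for q in b:
        if q[2]>.01 and q[3]>.01: print(q,'shift',delta(q[0]+[.003]))
    if name: cv2.imwrite(f'pics/{name}.png',im)
    return im,K,W
E
python3 - <<'E'
from h import *
look([.397,.291],'a1')
E
```

```text
tool [0.3969 0.2896 0.1289] psi 27.95 grip 0.0426 t 2.35
([0.3938, 0.2944], np.float64(29.9), np.float64(0.0149), np.float64(0.0192)) shift [ 0.0057 -0.0004  0.1259]
```

View pics/a1.png

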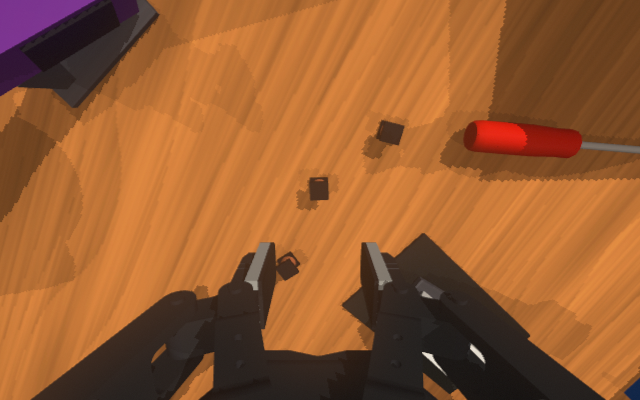

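Call:
play_rows([
  [[0.04,0,0.4],0,0],
  [[0,0,0.45],0,0],
  [[0,0,0.3],0,0],
  [[0,0,0.105],0,0],
  [[0,0,0],0,0],
  [[0,0,0],0,1],
  [[0,0,0],0,1],
  [[0,0,0],0,1],
], force=30)

```text
clock: 3.15
tool_pos: [0.396, 0.2943, 0.0054]
orientation: [1.616, 2.693, 0.004]
ft_force: [-0.1, -0.2, 5.9]
grip_width: 0.015
finger_force: 32.1
```

Call:
play_rows([
  [[0,0,0],0,1],
  [[0,0,0],0,1],
  [[0,0,0],0,1],
  [[0,0,-0.3],0,1],
  [[0,0,-0.5],0,1],
  [[0,0,-0.5],0,1],
  [[0,0,-0.4],0,1],
  [[0,0,0],0,1],
])

```text
clock: 3.95
tool_pos: [0.398, 0.2957, 0.18]
orientation: [1.614, 2.69, 0.017]
ft_force: [1.4, 0.3, -0.8]
grip_width: 0.015
finger_force: 31.4
```

Call:
play_rows([
  [[-0.336,0.34,0],0,1],
  [[-0.336,0.34,0],0,1],
  [[-0.336,0.34,0],0,1],
  [[-0.336,0.34,0],0,1],
  [[-0.336,0.34,0],0,1],
  [[0,0,0],0.022,1],
  [[0,0,0],0.022,1],
  [[0,0,0],0.022,1],
])

```text
clock: 4.75
tool_pos: [0.6239, 0.2248, 0.173]
orientation: [-2.143, -2.296, 0.001]
ft_force: [-1.4, 0.6, -0.5]
grip_width: 0.0148
finger_force: 31.4
```

Call:
play_rows([
  [[0,0,0],0.0223,1],
  [[0,0,0],0,1],
  [[0,0,0],0,1],
  [[0,0,0],0,1],
])

```text
clock: 5.15
tool_pos: [0.6239, 0.2253, 0.1737]
orientation: [-2.289, -2.151, 0.0]
ft_force: [-0.5, 0.8, -0.2]
grip_width: 0.0151
finger_force: 31.4
```

```bash
python3 - <<'E'
from h import *
s=arm.read_state();im,K,W=look([.427,.358],'n1',20)
np.savez('n1.npz',im=im,K=K,W=W)
E
```

```text
tool [0.624  0.2254 0.1738] psi -3.58 grip 0.0148 t 5.2
([0.4297, 0.3609], np.float64(17.3), np.float64(0.0249), np.float64(0.0219)) shift [ 0.1231 -0.2023  0.1708]
```

View pics/n1.png

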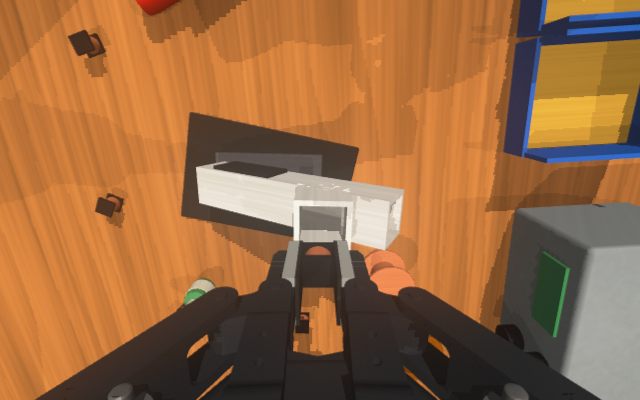

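```bash
python3 - <<'E'
from h import *
d=np.load('n1.npz');K,W=d['K'],d['W']
for p in [(294,200),(350,203),(302,207),(345,209),(354,241)]: print(p,ray(K,W,*p,.132)[:2].round(4))
for c in [(.626,.2245),(.624,.2253)]: print('proj',c,proj(K,W,np.array([*c,.132])).round(1))
im=d['im'][180:280,270:370]; cv2.imwrite('pics/n1c.png',cv2.resize(im,None,fx=6,fy=6,interpolation=cv2.INTER_CUBIC))
E
```

```text
(294, 200) [0.6094 0.2438]
(350, 203) [0.6438 0.2397]
(302, 207) [0.614 0.239]
(345, 209) [0.6406 0.236 ]
(354, 241) [0.6456 0.2138]
proj (0.626, 0.2245) [322.7 227.4]
proj (0.624, 0.2253) [319.5 226.4]
```

View pics/n1c.png

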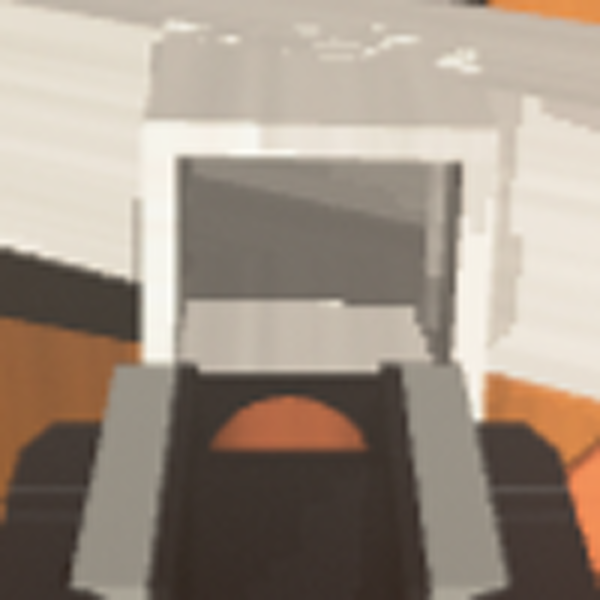

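Call:
play_rows([
  [[-0.025,0.023,0.17],0,1],
  [[0,0,0.17],0,1],
  [[0,0,0],0,1],
  [[0,0,0],0,1],
  [[0,0,0],0,0],
  [[0,0,0],0,0],
  [[0,0,0],0,0],
  [[0,0,0],0,0],
])

```text
clock: 6.0
tool_pos: [0.6264, 0.2228, 0.1403]
orientation: [2.292, 2.148, 0.001]
ft_force: [0.3, 0.1, 0.4]
grip_width: 0.0426
finger_force: 0.0
```

Call:
play_rows([
  [[0,0,-0.2],0,0],
  [[0,0,-0.3],0,0],
  [[0,0,0],0,0],
])

```text
clock: 6.3
tool_pos: [0.6287, 0.2236, 0.1943]
orientation: [2.29, 2.146, 0.011]
ft_force: [0.4, 0.8, 0.3]
grip_width: 0.0426
finger_force: 0.0
```

```bash
python3 - <<'E'
from h import *
im,K,W=cam('wrist');cv2.imwrite('pics/d1.png',im); print(arm.read_state()['tool_pos'],arm.read_state()['clock'])
E
```

```text
[0.62767962 0.22321543 0.19237797] 6.35
```

Call:
play_rows([
  [[-0.055,-0.44,0],0,0],
  [[-0.055,-0.44,0],0,0],
  [[-0.055,-0.44,0],0,0],
  [[-0.055,-0.44,0],0,0],
  [[-0.055,-0.43,0.1],0,0],
  [[0,0,0.45],0.019,0],
  [[0,0,0],0.019,0],
  [[0,0,0],0.019,0],
])

```text
clock: 7.15
tool_pos: [0.4041, 0.2088, 0.1331]
orientation: [-2.642, -1.7, 0.006]
ft_force: [-0.2, 0.3, 0.4]
grip_width: 0.0426
finger_force: 0.0
```

Call:
play_rows([
  [[0,0,0],0.019,0],
  [[0,0,0],0,0],
  [[0,0,0],0,0],
  [[0,0,0],0,0],
])

```text
clock: 7.55
tool_pos: [0.4057, 0.2093, 0.1347]
orientation: [-2.733, -1.549, 0.001]
ft_force: [0.6, 0.4, 0.7]
grip_width: 0.0424
finger_force: 0.0
```

```bash
python3 - <<'E'
from h import *
look([.405,.213])
E
```

```text
tool [0.4058 0.2094 0.1347] psi -30.96 grip 0.0425 t 7.6
([0.4056, 0.2135], np.float64(61.6), np.float64(0.0149), np.float64(0.0191)) shift [ 0.0035 -0.0023  0.1317]
```

View pics/d1.png

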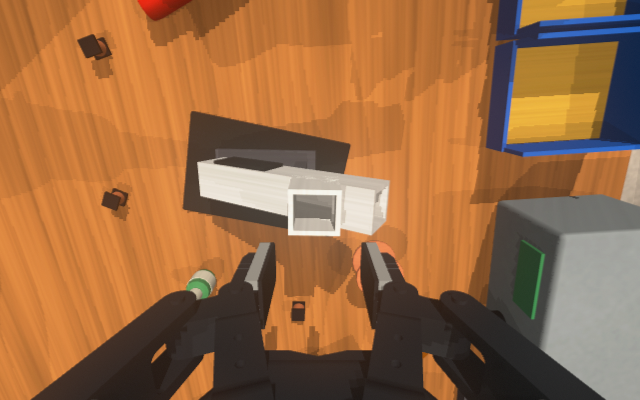

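Call:
play_rows([
  [[0.035,-0.023,0.4],0,0],
  [[0,0,0.45],0,0],
  [[0,0,0.35],0,0],
  [[0,0,0.097],0,0],
  [[0,0,0],0,0],
  [[0,0,0],0,1],
  [[0,0,0],0,1],
  [[0,0,0],0,1],
], force=30)

```text
clock: 8.4
tool_pos: [0.4069, 0.2142, 0.0068]
orientation: [2.735, 1.545, 0.005]
ft_force: [-0.1, -0.4, 7.1]
grip_width: 0.0152
finger_force: 31.8
```

Call:
play_rows([
  [[0,0,0],0,1],
  [[0,0,0],0,1],
  [[0,0,-0.3],0,1],
  [[0,0,-0.5],0,1],
  [[0,0,-0.5],0,1],
  [[0,0,-0.3],0,1],
  [[0.247,0.366,0],0,1],
  [[0.247,0.366,0],0,1],
])

```text
clock: 9.2
tool_pos: [0.4954, 0.2187, 0.1685]
orientation: [2.734, 1.547, 0.008]
ft_force: [0.9, 0.3, -0.6]
grip_width: 0.0151
finger_force: 30.9
```

Call:
play_rows([
  [[0.247,0.366,0],0,1],
  [[0.247,0.366,0],0,1],
  [[0.247,0.366,0],0,1],
  [[0,0,0],-0.0188,1],
  [[0,0,0],-0.0188,1],
  [[0,0,0],-0.0188,1],
  [[0,0,0],-0.0188,1],
  [[0,0,0],0,1],
])

```text
clock: 10.0
tool_pos: [0.6262, 0.2249, 0.1661]
orientation: [2.296, 2.144, 0.001]
ft_force: [0.5, -0.2, 1.0]
grip_width: 0.0149
finger_force: 30.9
```

Call:
play_rows([
  [[0,0,0],0,1],
  [[0,0,0],0,1],
])

```text
clock: 10.2
tool_pos: [0.6262, 0.225, 0.1656]
orientation: [2.3, 2.14, 0.001]
ft_force: [0.2, -0.3, 0.1]
grip_width: 0.0149
finger_force: 30.9
```

```bash
python3 - <<'E'
from h import *
im,K,W=cam('wrist');cv2.imwrite('pics/n2.png',im[180:300,260:380]); print(delta([.6263,.225,.140]),psi(),arm.read_state()['grip_width'],arm.read_state()['clock'])
# bobbin near lower edge vs pad: report top row of dark block between pads along column of TCP
c=int(round(proj(K,W,arm.read_state()['tool_pos'])[0])); print(c,im[225:270:1,c,2].tolist())
E
```

```text
[0.     0.0001 0.0255] -4.095112149566932 0.014971213957856616 10.25
320 [118, 116, 117, 117, 118, 118, 117, 117, 117, 199, 198, 196, 197, 197, 196, 195, 196, 119, 70, 64, 64, 90, 170, 180, 180, 179, 179, 179, 179, 179, 94, 60, 59, 61, 59, 60, 59, 59, 58, 59, 58, 58, 58, 60, 59]
```

```bash
python3 - <<'E'
from h import *
s=arm.read_state();im,K,W=cam('wrist'); z=s['tool_pos'][2]-.0055
print((ray(K,W,320,242.5,z)-s['tool_pos'])*1000)
print((ray(K,W,320,242.5,z+.0055)-s['tool_pos'])*1000)
E
```

```text
[ 0.69578434  5.98786319 -5.5       ]
[0.849382   8.60043248 0.        ]
```

Call:
play_rows([
  [[0,0,0.255],0,1],
  [[0,0,0],0,1],
  [[0,0,0],0,1],
  [[0,0,0],0,0],
  [[0,0,0],0,0],
  [[0,0,0],0,0],
  [[0,0,0],0,0],
  [[0,0,-0.35],0,0],
])

```text
clock: 11.1
tool_pos: [0.6231, 0.2239, 0.1705]
orientation: [-2.295, -2.14, 0.013]
ft_force: [0.7, 0.6, 0.2]
grip_width: 0.0426
finger_force: 0.0
```

Call:
play_rows([
  [[0.237,-0.418,0],0,0],
  [[0.237,-0.418,0],0,0],
  [[0.237,-0.418,0],0,0],
  [[0.237,-0.418,0],0,0],
  [[0.237,-0.418,0],0,0],
  [[0,0,0.4],-0.0236,0],
  [[0,0,0],-0.0236,0],
  [[0,0,0],0,0],
])

```text
clock: 11.9
tool_pos: [0.4252, 0.3578, 0.134]
orientation: [-1.953, -2.461, 0.002]
ft_force: [-0.1, -0.0, 0.1]
grip_width: 0.0428
finger_force: 0.0
```

Call:
play_rows([
  [[0,0,0],0,0],
  [[0,0,0],0,0],
  [[0,0,0],0,0],
])

```text
clock: 12.2
tool_pos: [0.4266, 0.3578, 0.1353]
orientation: [1.959, 2.456, 0.002]
ft_force: [-0.3, 0.3, -0.0]
grip_width: 0.0429
finger_force: 0.0
```

```bash
python3 - <<'E'
from h import *
look([.426,.358])
E
```

```text
tool [0.4265 0.3578 0.1352] psi 12.88 grip 0.043 t 12.25
([0.4237, 0.3646], np.float64(14.7), np.float64(0.015), np.float64(0.0189)) shift [ 0.0072 -0.0014  0.1322]
```

Call:
play_rows([
  [[0.06,-0.014,0.4],0,0],
  [[0,0,0.45],0,0],
  [[0,0,0.35],0,0],
  [[0,0,0.1],0,0],
  [[0,0,0],0,0],
  [[0,0,0],0,1],
  [[0,0,0],0,1],
  [[0,0,0],0,1],
], force=30)

```text
clock: 13.05
tool_pos: [0.4245, 0.3642, 0.0066]
orientation: [1.955, 2.458, 0.006]
ft_force: [-0.7, -1.1, 7.3]
grip_width: 0.0149
finger_force: 31.9
```

Call:
play_rows([
  [[0,0,0],0,1],
  [[0,0,0],0,1],
  [[0,0,-0.3],0,1],
  [[0,0,-0.5],0,1],
  [[0,0,-0.5],0,1],
  [[0,0,-0.3],0,1],
  [[-0.361,0.332,0],0,1],
  [[-0.361,0.332,0],0,1],
])

```text
clock: 13.85
tool_pos: [0.5053, 0.3086, 0.1677]
orientation: [1.951, 2.46, 0.007]
ft_force: [1.1, 0.0, 0.5]
grip_width: 0.015
finger_force: 31.1
```

Call:
play_rows([
  [[-0.361,0.332,0],0,1],
  [[-0.361,0.332,0],0,1],
  [[-0.361,0.332,0],0,1],
  [[0,0,0],0.0236,1],
  [[0,0,0],0.0236,1],
  [[0,0,0],0,1],
  [[0,0,0],0,1],
  [[0,0,0],0,1],
])

```text
clock: 14.65
tool_pos: [0.6254, 0.225, 0.1651]
orientation: [2.294, 2.146, 0.001]
ft_force: [0.3, -0.7, 0.9]
grip_width: 0.0147
finger_force: 31.1
```

```bash
cat >> h.py <<'E'
def held():
    s=arm.read_state();im,K,W=cam('wrist'); z=s['tool_pos'][2]
    c=int(round(proj(K,W,s['tool_pos'])[0])); col=im[225:270,c,2]
    print(col.tolist())
    k=225+np.argmax(col<80)-.5
    print('edge row',k,'front face off',(((ray(K,W,c,k,z-.0055)-s['tool_pos'])*1000)[:2]).round(1),'to neck',delta([.6263,.2253,.140]),psi().round(1),s['grip_width'].round(4),s['clock'])
E
python3 -c "
from h import *
held()"
```

```text
[118, 117, 117, 116, 118, 117, 116, 116, 115, 196, 197, 195, 194, 194, 195, 162, 87, 62, 62, 80, 168, 179, 180, 179, 179, 179, 179, 179, 104, 63, 60, 59, 60, 58, 58, 59, 58, 58, 58, 57, 58, 56, 59, 59, 58]Traceback (most recent call last):
  File "<string>", line 3, in <module>
    held()
    ~~~~^^
  File "h.py", line 53, in held
    print('edge row',k,'front face off',(((ray(K,W,c,k,z-.0055)-s['tool_pos'])*1000)[:2]).round(1),'to neck',delta([.6263,.2253,.140]),psi().round(1),s['grip_width'].round(4),s['clock'])
                                                                                                                                                      ^^^^^^^^^^^^^^^^^^^^^
AttributeError: 'float' object has no attribute 'round'
```

Call:
play_rows([
  [[0,0.009,0.25],0,1],
  [[0,0,0],0,1],
  [[0,0,0],0,1],
  [[0,0,0],0,0],
  [[0,0,0],0,0],
  [[0,0,0],0,0],
  [[0,0,0],0,0],
  [[0,0,-0.35],0,0],
])

```text
clock: 15.5
tool_pos: [0.6234, 0.2236, 0.1705]
orientation: [-2.295, -2.14, 0.013]
ft_force: [0.2, -0.1, -0.1]
grip_width: 0.0428
finger_force: 0.0
```

Call:
play_rows([
  [[-0.432,-0.229,0],0,0],
  [[-0.432,-0.229,0],0,0],
  [[-0.432,-0.229,0],0,0],
  [[-0.432,-0.229,0],0,0],
  [[0,0,0.4],0.0202,0],
  [[0,0,0],0.0202,0],
  [[0,0,0],0.0202,0],
  [[0,0,0],0.0202,0],
])

```text
clock: 16.3
tool_pos: [0.523, 0.0584, 0.1346]
orientation: [-2.766, -1.489, 0.0]
ft_force: [-1.0, 0.3, -0.4]
grip_width: 0.0427
finger_force: 0.0
```

Call:
play_rows([
  [[0,0,0],0,0],
  [[0,0,0],0,0],
  [[0,0,0],0,0],
  [[0,0,0],0,0],
])

```text
clock: 16.7
tool_pos: [0.5231, 0.0587, 0.1347]
orientation: [2.761, 1.499, 0.0]
ft_force: [-1.2, -0.4, -0.6]
grip_width: 0.0429
finger_force: 0.0
```

```bash
sed -i "s/s\['grip_width'\].round(4)/s['grip_width']/" h.py; python3 - <<'E'
from h import *
im,K,W=look([.523,.059]); np.savez('e.npz',im=im,K=K,W=W)
E
```

```text
tool [0.5231 0.0587 0.1347] psi -33.01 grip 0.043 t 16.75
([0.5253, 0.0581], np.float64(56.0), np.float64(0.0198), np.float64(0.0154)) shift [0.0006 0.0021 0.1317]
```

Call:
play_rows([
  [[0.006,0.02,0.4],0,0],
  [[0,0,0.45],0,0],
  [[0,0,0.35],0,0],
  [[0,0,0.097],0,0],
  [[0,0,0],0,0],
  [[0,0,0],0,1],
  [[0,0,0],0,1],
  [[0,0,0],0,1],
], force=30)

```text
clock: 17.55
tool_pos: [0.5265, 0.0582, 0.0068]
orientation: [2.761, 1.497, 0.005]
ft_force: [-0.3, 1.1, 6.7]
grip_width: 0.015
finger_force: 31.8
```

Call:
play_rows([
  [[0,0,0],0,1],
  [[0,0,0],0,1],
  [[0,0,-0.3],0,1],
  [[0,0,-0.5],0,1],
  [[0,0,-0.5],0,1],
  [[0,0,-0.3],0,1],
  [[0.488,-0.0155,0],0,1],
  [[0.488,-0.0155,0],0,1],
])

```text
clock: 18.35
tool_pos: [0.5773, 0.1419, 0.1682]
orientation: [2.762, 1.493, 0.008]
ft_force: [1.2, -0.7, 0.8]
grip_width: 0.0148
finger_force: 31.1
```

Call:
play_rows([
  [[0.488,-0.0155,0],0,1],
  [[0.488,-0.0155,0],0,1],
  [[0,0,0],-0.0202,1],
  [[0,0,0],-0.0202,1],
  [[0,0,0],-0.0202,1],
  [[0,0,0],-0.0202,1],
  [[0,0,0],0,1],
  [[0,0,0],0,1],
])

```text
clock: 19.15
tool_pos: [0.6265, 0.225, 0.1656]
orientation: [2.301, 2.139, 0.001]
ft_force: [-0.3, -0.9, -0.0]
grip_width: 0.0145
finger_force: 31.1
```

```bash
python3 -c "
from h import *
held()"
```

```text
[118, 119, 118, 116, 118, 118, 117, 118, 117, 187, 196, 196, 196, 195, 195, 196, 196, 102, 65, 65, 65, 152, 185, 188, 189, 189, 188, 189, 188, 130, 73, 60, 61, 61, 60, 61, 60, 60, 59, 59, 59, 59, 58, 59, 59]
edge row 242.5 front face off [0.7 6. ] to neck [ 0.0003 -0.0002  0.0255] -4.2 0.014535305782139862 19.15
```

Call:
play_rows([
  [[0,0,0.255],0,1],
  [[0,0,0],0,1],
  [[0,0,0],0,1],
  [[0,0,0],0,0],
  [[0,0,0],0,0],
  [[0,0,0],0,0],
  [[0,0,0],0,0],
  [[0,0,-0.35],0,0],
])

```text
clock: 20.0
tool_pos: [0.6234, 0.2239, 0.1703]
orientation: [-2.295, -2.14, 0.013]
ft_force: [0.3, -0.4, -0.3]
grip_width: 0.0429
finger_force: 0.0
```

Call:
play_rows([
  [[-0.428,-0.0585,0],0,0],
  [[-0.428,-0.0585,0],0,0],
  [[-0.428,-0.0585,0],0,0],
  [[-0.428,-0.0585,0],0,0],
  [[0,0,0.4],0,0],
  [[0,0,0],0,0],
  [[0,0,0],0,0],
  [[0,0,0],0,0],
])

```text
clock: 20.8
tool_pos: [0.5921, 0.0567, 0.1356]
orientation: [2.296, 2.143, 0.002]
ft_force: [0.3, -0.3, 0.4]
grip_width: 0.0424
finger_force: 0.0
```

```bash
python3 - <<'E'
from h import *
im,K,W=look([.591,.056])
print(bob(im,K,W,[.457,.076],35))
E
```

```text
tool [0.5922 0.0568 0.1358] psi -3.93 grip 0.0426 t 20.85
([0.5936, 0.0557], np.float64(85.1), np.float64(0.0196), np.float64(0.0148)) shift [-0.0011  0.0012  0.1328]
[([0.4873, 0.0911], np.float64(37.3), np.float64(0.0083), np.float64(0.0024)), ([0.4607, 0.0757], np.float64(37.5), np.float64(0.0242), np.float64(0.017))]
```

Call:
play_rows([
  [[-0.01,0.01,0.4],0,0],
  [[0,0,0.45],0,0],
  [[0,0,0.35],0,0],
  [[0,0,0.108],0,0],
  [[0,0,0],0,0],
  [[0,0,0],0,1],
  [[0,0,0],0,1],
  [[0,0,0],0,1],
], force=30)

```text
clock: 21.65
tool_pos: [0.5938, 0.0551, 0.0059]
orientation: [2.296, 2.141, 0.005]
ft_force: [-0.6, 1.7, 7.2]
grip_width: 0.0149
finger_force: 32.1
```

Call:
play_rows([
  [[0,0,0],0,1],
  [[0,0,0],0,1],
  [[0,0,-0.3],0,1],
  [[0,0,-0.5],0,1],
  [[0,0,-0.5],0,1],
  [[0,0,-0.3],0,1],
  [[0.429,0.053,0],0,1],
  [[0.429,0.053,0],0,1],
])

```text
clock: 22.45
tool_pos: [0.6101, 0.1398, 0.1669]
orientation: [2.299, 2.138, 0.007]
ft_force: [0.4, -0.6, -0.3]
grip_width: 0.0149
finger_force: 31.2
```

Call:
play_rows([
  [[0.429,0.053,0],0,1],
  [[0.429,0.053,0],0,1],
  [[0,0,0],0,1],
  [[0,0,0],0,1],
  [[0,0,0],0,1],
])

```text
clock: 22.95
tool_pos: [0.6248, 0.2236, 0.164]
orientation: [2.298, 2.142, -0.001]
ft_force: [0.4, -0.2, 0.1]
grip_width: 0.0148
finger_force: 31.2
```

```bash
python3 -c "
from h import *
held()"
```

```text
[117, 115, 115, 117, 115, 115, 115, 115, 188, 196, 196, 196, 195, 195, 195, 195, 195, 100, 61, 62, 63, 175, 187, 188, 187, 188, 186, 187, 187, 129, 71, 59, 59, 59, 59, 59, 58, 58, 58, 58, 58, 60, 59, 60, 60]
edge row 242.5 front face off [0.7 6. ] to neck [0.0022 0.0012 0.0239] -4.1 0.01475337614703713 22.95
```

Call:
play_rows([
  [[0.02,0.012,0.24],0,1],
  [[0,0,0],0,1],
  [[0,0,0],0,1],
  [[0,0,0],0,0],
  [[0,0,0],0,0],
  [[0,0,0],0,0],
  [[0,0,0],0,0],
  [[0,0,-0.35],0,0],
])

```text
clock: 23.8
tool_pos: [0.6234, 0.2254, 0.1705]
orientation: [-2.295, -2.14, 0.013]
ft_force: [0.2, 0.1, 1.4]
grip_width: 0.0424
finger_force: 0.0
```

Call:
play_rows([
  [[-0.321,-0.317,0],0,0],
  [[-0.321,-0.317,0],0,0],
  [[-0.321,-0.317,0],0,0],
  [[-0.321,-0.317,0],0,0],
  [[-0.321,-0.317,0],0,0],
  [[0,0,0.4],0.0213,0],
  [[0,0,0],0.0213,0],
  [[0,0,0],0.0213,0],
])

```text
clock: 24.6
tool_pos: [0.4565, 0.077, 0.1342]
orientation: [-2.683, -1.633, 0.002]
ft_force: [0.1, 0.1, 0.9]
grip_width: 0.0427
finger_force: 0.0
```

Call:
play_rows([
  [[0,0,0],0.0213,0],
  [[0,0,0],0.0213,0],
  [[0,0,0],0.0213,0],
  [[0,0,0],0,0],
  [[0,0,0],0,0],
  [[0,0,0],0,0],
  [[0,0,0],0,0],
])

```text
clock: 25.3
tool_pos: [0.4573, 0.0774, 0.1347]
orientation: [2.951, 1.077, 0.0]
ft_force: [1.1, 0.1, -0.1]
grip_width: 0.0429
finger_force: 0.0
```

```bash
python3 - <<'E'
from h import *
im,K,W=look([.457,.076],'g1')
print(proj(K,W,np.array([.484,.105,.03])))
E
```

```text
tool [0.4572 0.0774 0.1346] psi -49.93 grip 0.0425 t 25.35
([0.4584, 0.0753], np.float64(37.9), np.float64(0.0201), np.float64(0.015)) shift [-0.0004  0.0023  0.1316]
[313.97898173 149.7882889 ]
```

View pics/g1.png

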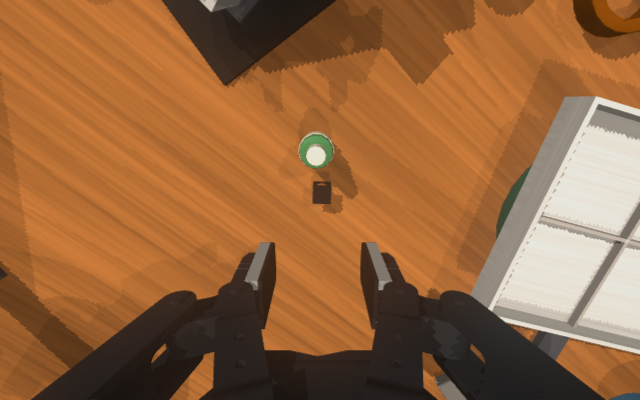

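Call:
play_rows([
  [[-0.02,0.023,0.4],0,0],
  [[0,0,0.45],0,0],
  [[0,0,0.35],0,0],
  [[0,0,0.097],0,0],
  [[0,0,0],0,0],
  [[0,0,0],0,1],
  [[0,0,0],0,1],
  [[0,0,0],0,1],
], force=30)

```text
clock: 26.15
tool_pos: [0.4584, 0.0745, 0.0065]
orientation: [2.951, 1.074, 0.005]
ft_force: [-0.1, 0.7, 6.6]
grip_width: 0.015
finger_force: 31.9
```

Call:
play_rows([
  [[0,0,0],0,1],
  [[0,0,0],0,1],
  [[0,0,-0.3],0,1],
  [[0,0,-0.5],0,1],
  [[0,0,-0.5],0,1],
  [[0,0,-0.3],0,1],
  [[0.452,-0.012,0],0,1],
  [[0.452,-0.012,0],0,1],
])

```text
clock: 26.95
tool_pos: [0.5264, 0.1347, 0.1683]
orientation: [2.952, 1.072, 0.008]
ft_force: [-0.0, -0.9, 0.1]
grip_width: 0.015
finger_force: 31.1
```

Call:
play_rows([
  [[0.452,-0.012,0],0,1],
  [[0.452,-0.012,0],0,1],
  [[0.452,-0.012,0],0,1],
  [[0,0,0],-0.0213,1],
  [[0,0,0],-0.0213,1],
  [[0,0,0],-0.0213,1],
  [[0,0,0],-0.0213,1],
  [[0,0,0],-0.0213,1],
])

```text
clock: 27.75
tool_pos: [0.6264, 0.2242, 0.166]
orientation: [2.43, 1.991, 0.002]
ft_force: [0.2, 0.3, -1.3]
grip_width: 0.0152
finger_force: 31.1
```

Call:
play_rows([
  [[0,0,0],-0.0213,1],
  [[0,0,0],0,1],
  [[0,0,0],0,1],
  [[0,0,0],0,1],
])

```text
clock: 28.15
tool_pos: [0.6265, 0.2242, 0.1654]
orientation: [2.3, 2.14, 0.001]
ft_force: [0.0, -0.3, 0.7]
grip_width: 0.0148
finger_force: 31.1
```

```bash
python3 -c "
from h import *
held()
im,K,W=cam('scene');cv2.imwrite('pics/s2.png',im);np.savez('s2.npz',im=im,K=K,W=W)
im,K,W=cam('side');np.savez('sd2.npz',im=im,K=K,W=W)"
```

```text
[118, 118, 118, 118, 117, 117, 117, 117, 186, 196, 196, 195, 195, 195, 196, 113, 67, 64, 64, 140, 179, 184, 183, 184, 184, 184, 184, 128, 72, 61, 60, 61, 61, 61, 60, 61, 60, 60, 59, 59, 58, 58, 58, 57, 59]
edge row 240.5 front face off [0.8 7.1] to neck [ 0.0011 -0.0003  0.0252] -4.1 0.014820698161753238 28.15
```

Call:
play_rows([
  [[0,0,0.253],0,1],
  [[0,0,0],0,1],
  [[0,0,0],0,1],
  [[0,0,0],0,0],
  [[0,0,0],0,0],
  [[0,0,0],0,0],
  [[0,0,0],0,0],
  [[0,0,-0.35],0,0],
])

```text
clock: 29.1
tool_pos: [0.6234, 0.2231, 0.1705]
orientation: [-2.295, -2.14, 0.013]
ft_force: [0.2, -0.4, -0.3]
grip_width: 0.043
finger_force: 0.0
```

Call:
play_rows([
  [[0,0,-0.5],0,-1],
  [[0,0,-0.5],0,-1],
  [[0,0,-0.5],0,-1],
  [[0,0,-0.5],0,-1],
  [[0,0.4,0],0,-1],
  [[0,0.4,0],0,-1],
  [[0,0.4,0],0,-1],
  [[0,0.4,0],0,-1],
])

```text
clock: 29.9
tool_pos: [0.7873, 0.2128, 0.3752]
orientation: [2.297, 2.143, 0.001]
ft_force: [-0.7, 0.2, -0.2]
grip_width: 0.0852
finger_force: 0.0
```

```bash
cat > st.py <<'E'
from h import *
s=arm.read_state(); M=R.from_rotvec(s['orientation']).as_matrix()
print(s['tool_pos'].round(4),'z-axis',M[:,2].round(3),'psi',psi().round(2),'q',s['joint_positions'].round(3),'F',s['ft_force'].round(1),'T',s['ft_torque'].round(2),'g',round(s['grip_width'],4),round(s['finger_force'],1),'t',s['clock'])
E
python3 st.py; python3 -c "
from h import *
im,K,W=cam('wrist');np.savez('w2.npz',im=im,K=K,W=W);cv2.imwrite('pics/w2.png',im)"
```

```text
[0.7873 0.2128 0.3752] z-axis [ 0.001  0.    -1.   ] psi -3.99 q [0.249 0.632 0.966 0.    1.543 0.319] F [-0.7  0.2 -0.2] T [0.05 0.   0.04] g 0.0852 0.0 t 29.9
```

Call:
play_rows([
  [[0,0.4,0],0,-1],
  [[0,0.4,0],0,-1],
  [[0,0.4,0],0,-1],
  [[0,0.4,0],0,-1],
  [[0,0.4,0],0,-1],
  [[0,0,0],0,-1],
  [[0,0,0],0,-1],
])

```text
clock: 30.65
tool_pos: [0.9662, 0.1968, 0.3645]
orientation: [2.297, 2.141, 0.006]
ft_force: [0.5, 0.9, 1.1]
grip_width: 0.0852
finger_force: 0.0
```

```bash
python3 st.py
```

```text
[0.9662 0.1968 0.3645] z-axis [ 0.004  0.001 -1.   ] psi -4.03 q [0.189 1.111 0.09  0.    1.937 0.259] F [0.5 0.9 1.1] T [0.04 0.01 0.02] g 0.0852 0.0 t 30.65
```

Call:
play_rows([
  [[0,1,0],0,-1],
  [[0,1,0],0,-1],
  [[0,1,0],0,-1],
  [[0,1,0],0,-1],
  [[0,1,0],0,-1],
  [[0,1,0],0,-1],
  [[0,1,0],0,-1],
  [[0,1,0],0,-1],
])

```text
clock: 31.45
tool_pos: [1.0713, 0.1257, 0.3261]
orientation: [2.177, 2.031, 0.322]
ft_force: [0.2, 0.6, -0.3]
grip_width: 0.0852
finger_force: 0.0
```

```bash
python3 st.py
```

```text
[1.0713 0.1257 0.3261] z-axis [ 0.255  0.039 -0.966] psi -4.41 q [0.102 1.162 0.086 0.013 1.633 0.174] F [ 0.2  0.6 -0.3] T [-0.01  0.12  0.04] g 0.0852 0.0 t 31.45
```

Call:
play_rows([
  [[0,-0.4,0],0,-1],
  [[0,-0.4,0],0,-1],
  [[0,-0.4,0],0,-1],
  [[0,-0.4,0],0,-1],
  [[0,-0.4,0],0,-1],
  [[0,-0.4,0],0,-1],
  [[0,0,0],0,-1],
  [[0,0,0],0,-1],
])

```text
clock: 32.25
tool_pos: [0.8684, 0.1432, 0.2755]
orientation: [2.176, 2.031, 0.324]
ft_force: [1.7, 0.5, 0.7]
grip_width: 0.0854
finger_force: 0.0
```

```bash
python3 st.py
```

```text
[0.8684 0.1432 0.2755] z-axis [ 0.256  0.039 -0.966] psi -4.41 q [1.500e-01 6.680e-01 1.139e+00 1.000e-03 1.073e+00 2.190e-01] F [1.7 0.5 0.7] T [-0.05  0.07  0.05] g 0.0854 0.0 t 32.25
```

```bash
python3 - <<'E'
from h import *
d=np.load('n1.npz');K,W=d['K'],d['W']
a=ray(K,W,216,152,.010);b=ray(K,W,322,155,.010);print('plate far edge',a.round(4),b.round(4),np.linalg.norm(a-b))
im1=np.load('w2.npz')['im']; c1=cv2.resize(im1,(400,250))
c2=cv2.resize(d['im'][100:270,170:420],(400,272),interpolation=cv2.INTER_CUBIC)
c3=cv2.resize(np.load('sd2.npz')['im'][150:310,240:450],(400,305),interpolation=cv2.INTER_CUBIC)
im,K,W=cam('scene');np.savez('s3.npz',im=im,K=K,W=W); c4=cv2.resize(im[140:300,200:440],(400,267),interpolation=cv2.INTER_CUBIC)
m=np.zeros((580,800,3),np.uint8); m[:250,:400]=c1;m[:272,400:]=c2;m[275:580,:400]=c3;m[275:542,400:]=c4
cv2.imwrite('pics/m1.png',m)
E
```

```text
plate far edge [0.5248 0.2596 0.01  ] [0.6284 0.2502 0.01  ] 0.10408024488113274
```

View pics/m1.png

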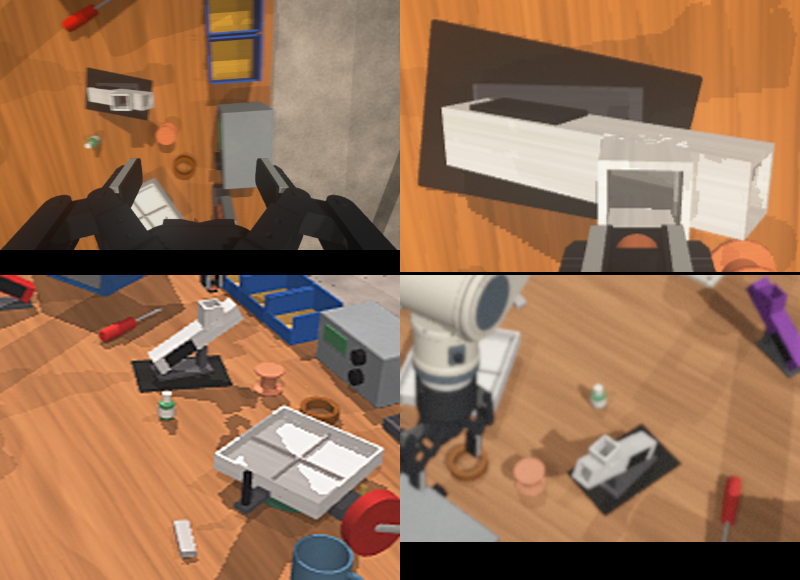

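Call:
play_rows([
  [[0,0,-0.1],-0.023,-1],
  [[0,0,-0.1],-0.023,-1],
  [[0,0,-0.1],-0.023,-1],
  [[0,0,-0.1],-0.023,-1],
  [[0,0,-0.1],-0.023,-1],
  [[0,0,-0.1],-0.023,-1],
  [[0,0,-0.1],-0.023,-1],
  [[0,0,-0.1],-0.023,-1],
])

```text
clock: 33.1
tool_pos: [0.8498, 0.1391, 0.3501]
orientation: [0.688, 2.815, 0.144]
ft_force: [-0.0, 0.2, 0.6]
grip_width: 0.0854
finger_force: 0.0
```

Call:
play_rows([
  [[0,0,0],-0.023,-1],
  [[0,0,0],-0.023,-1],
  [[0,0,0],-0.02,-1],
  [[0,0,0],0,-1],
  [[0,0,0],0,-1],
])

```text
clock: 33.6
tool_pos: [0.8487, 0.139, 0.3481]
orientation: [0.107, 2.887, 0.07]
ft_force: [1.2, -0.2, -0.2]
grip_width: 0.0853
finger_force: 0.0
```

```bash
python3 st.py; python3 -c "
from h import *
print(delta([.85,-.2,.33]))"
```

```text
[0.8487 0.139  0.3481] z-axis [ 0.251  0.038 -0.967] psi 86.17 q [ 1.480e-01  5.900e-01  1.114e+00  1.000e-03  1.181e+00 -1.349e+00] F [ 1.2 -0.2 -0.2] T [0.01 0.11 0.03] g 0.0853 0.0 t 33.6
[-0.0235 -0.3387  0.0049]
```

Call:
play_rows([
  [[-0.03,-0.42,0],0,-1],
  [[-0.03,-0.42,0],0,-1],
  [[-0.03,-0.42,0],0,-1],
  [[-0.03,-0.42,0],0,-1],
  [[-0.03,-0.42,0],0,-1],
  [[-0.03,-0.42,0],0,-1],
  [[-0.03,-0.42,0],0,-1],
  [[-0.03,-0.42,0],0,-1],
])

```text
clock: 34.4
tool_pos: [0.8495, -0.1997, 0.3344]
orientation: [0.106, 2.888, 0.068]
ft_force: [0.4, -0.2, 0.7]
grip_width: 0.0853
finger_force: 0.0
```

Call:
play_rows([
  [[-0.45,0.05,0.12],0,-1],
  [[-0.45,0.05,0.12],0,-1],
  [[-0.45,0.05,0.12],0,-1],
  [[-1,0,0.27],0,-1],
  [[-1,0,0.27],0,-1],
  [[-1,0,0.27],0,-1],
  [[-1,0,0.27],0,-1],
  [[-1,0,0.27],0,-1],
])

```text
clock: 35.2
tool_pos: [1.0962, -0.183, 0.2974]
orientation: [0.109, 2.793, 0.047]
ft_force: [0.5, -0.3, 0.9]
grip_width: 0.0856
finger_force: 0.0
```

```bash
python3 st.py
```

```text
[ 1.0962 -0.183   0.2974] z-axis [ 0.341  0.019 -0.94 ] psi 86.0 q [-0.2    1.198  0.086  0.087  1.52  -1.682] F [ 0.5 -0.3  0.9] T [0.   0.15 0.01] g 0.0856 0.0 t 35.2
```

Call:
play_rows([
  [[-0.9,-0.4,0.3],0,-1],
  [[-0.9,-0.4,0.3],0,-1],
  [[-0.9,-0.4,0.3],0,-1],
  [[-0.9,-0.4,0.3],0,-1],
  [[-0.9,-0.4,0.3],0,-1],
  [[-0.9,-0.4,0.3],0,-1],
])

```text
clock: 35.8
tool_pos: [1.1403, -0.2684, 0.2716]
orientation: [0.114, 2.612, -0.001]
ft_force: [0.1, -0.7, -0.3]
grip_width: 0.0854
finger_force: 0.0
```

```bash
python3 st.py
```

```text
[ 1.1403 -0.2684  0.2716] z-axis [ 0.502 -0.022 -0.864] psi 85.35 q [-0.27   1.246  0.086  0.117  1.296 -1.756] F [ 0.1 -0.7 -0.3] T [0.04 0.26 0.02] g 0.0854 0.0 t 35.8
```

```bash
python3 -c "
from h import *
t=np.array([.5745,.2285,.030]); M=R.from_rotvec(arm.read_state()['orientation']).as_matrix(); z=M[:,2]
d=delta(t-.20*z); print(d,np.linalg.norm(d)); print(M.round(3))
im,K,W=cam('scene');c=im[100:340,150:450];cv2.imwrite('pics/s4.png',c)
d=np.load('w1.npz')
# power-supply height estimate: top corner near edge seen in both
"
```

```text
[ 0.6486  0.4441 -0.2864] 0.8366192264106772
[[-0.861  0.081  0.502]
 [ 0.081  0.996 -0.022]
 [-0.502  0.021 -0.864]]
```

Call:
play_rows([
  [[0.3,0.24,-0.3],0,-1],
  [[0.3,0.24,-0.3],0,-1],
  [[0.3,0.24,-0.3],0,-1],
  [[0.36,0.24,-0.2],0,-1],
  [[0.36,0.24,-0.2],0,-1],
  [[0.36,0.24,-0.2],0,-1],
  [[0.36,0.24,-0.2],0,-1],
  [[0.36,0.24,-0.2],0,-1],
])

```text
clock: 36.65
tool_pos: [0.8562, -0.068, 0.3009]
orientation: [0.113, 2.611, 0.001]
ft_force: [-0.2, -0.7, -0.3]
grip_width: 0.0855
finger_force: 0.0
```

Call:
play_rows([
  [[0.36,0.24,-0.2],0,-1],
  [[0.36,0.24,-0.2],0,-1],
  [[0.36,0.24,-0.2],0,-1],
  [[0.36,0.24,-0.2],0,-1],
  [[0.36,0.24,-0.1],0,-1],
  [[0.36,0.24,-0.05],0,-1],
  [[0.36,0.24,-0.05],0,-1],
  [[0.36,0.24,0],0,-1],
])

```text
clock: 37.45
tool_pos: [0.574, 0.1482, 0.2471]
orientation: [0.113, 2.609, 0.003]
ft_force: [1.3, -0.1, -0.7]
grip_width: 0.0853
finger_force: 0.0
```

```bash
python3 st.py; python3 -c "
from h import *
t=np.array([.5745,.2285,.030]); M=R.from_rotvec(arm.read_state()['orientation']).as_matrix(); z=M[:,2]
d=delta(t-.12*z); print(d,delta(t))
"
```

```text
[0.574  0.1482 0.2471] z-axis [ 0.505 -0.02  -0.863] psi 85.39 q [ 0.324  0.201  2.026 -0.427  0.449 -0.818] F [ 1.3 -0.1 -0.7] T [0.03 0.2  0.03] g 0.0853 0.0 t 37.45
[0.1157 0.0749 0.066 ] [0.1157 0.0749 0.186 ]
```

Call:
play_rows([
  [[0.29,0.187,0.16],0,-1],
  [[0.29,0.187,0.16],0,-1],
  [[0.29,0.187,0.16],0,-1],
  [[0.287,0.187,0.18],0,-1],
  [[0,0,0],0,-1],
  [[0,0,0],0,-1],
  [[0,0,0],0,-1],
  [[0,0,0],0,-1],
])

```text
clock: 38.25
tool_pos: [0.5172, 0.2254, 0.138]
orientation: [0.113, 2.611, -0.0]
ft_force: [-0.0, 0.2, -0.1]
grip_width: 0.0854
finger_force: 0.0
```

```bash
python3 st.py; python3 -c "
from h import *
t=np.array([.5745,.2285,.030]); print(delta(t))
im,K,W=cam('wrist');np.savez('pg.npz',im=im,K=K,W=W)
s,Ks,Ws=cam('side');np.savez('pgs.npz',im=s)
m=np.zeros((400,800,3),np.uint8);m[:312,:500]=cv2.resize(im,(500,312));c=cv2.resize(s[120:280,250:410],(300,300),interpolation=cv2.INTER_CUBIC);m[:300,500:]=c
cv2.imwrite('pics/pg.png',m)"
```

```text
[0.5172 0.2254 0.138 ] z-axis [ 0.504 -0.022 -0.864] psi 85.4 q [ 0.538  0.381  2.13  -1.022  0.33  -0.015] F [-0.   0.2 -0.1] T [-0.02  0.25 -0.  ] g 0.0854 0.0 t 38.25
[0.0053 0.0054 0.1221]
```

View pics/pg.png

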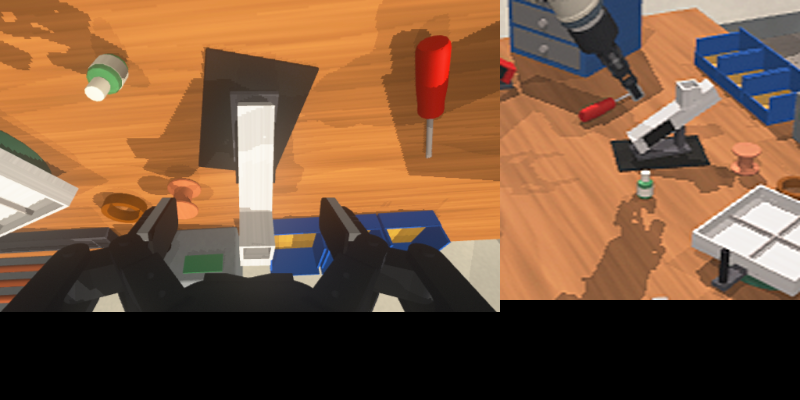

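```bash
cat > kin.py <<'E'
import numpy as np
from scipy.optimize import least_squares
D=[((.42370,1.63049,1.08861),(.62458,.23071)),((.16311,1.63841,1.34078),(np.hypot(.52471,.14985),.38069)),((.632,.966,1.543),(np.hypot(.7873,.2128),.3752)),((1.111,.09,1.937),(np.hypot(.9662,.1968),.3645)),((.668,1.139,1.073),(np.hypot(.8684,.1432),.2755)),((.590,1.114,1.181),(np.hypot(.8487,.139),.3481))]
def f(p):
    h,a,b,L,r0=p;o=[]
    for (q2,q3,q5),(r,z) in D:
        s=q2+q3+q5
        o+=[r0+a*np.sin(q2)+b*np.sin(q2+q3)+L*np.sin(s)-r,h+a*np.cos(q2)+b*np.cos(q2+q3)+L*np.cos(s)-z]
    return o
r=least_squares(f,[.4,.45,.45,.2,0]); h,a,b,L,r0=r.x
def ik(p,zx):
    w=np.array(p)-L*np.array(zx); q1=np.arctan2(w[1],w[0]); R_=np.hypot(w[0],w[1])-r0; Z=w[2]-h
    d2=R_**2+Z**2; c=(d2-a*a-b*b)/(2*a*b); q3=np.arccos(c); q2=np.arctan2(R_,Z)-np.arctan2(b*np.sin(q3),a+b*np.cos(q3))
    fa=q2+q3; fd=np.array([np.cos(q1)*np.sin(fa),np.sin(q1)*np.sin(fa),np.cos(fa)])
    return np.round([q1,q2,q3,np.arccos(np.clip(fd@zx,-1,1))],3)
if __name__=='__main__':
    print(r.x.round(4),np.abs(r.fun).max())
    z=np.array([.504,-.022,-.864]);z/=np.linalg.norm(z)
    print(ik([.5172,.2254,.138],z))
    t=np.array([.5745,.2285,.03])
    for k in (.12,.08,.04,0): print(k,ik(t-k*z,z))
    for al in (15,20,25): 
        z=np.array([np.sin(np.radians(al)),-.02,-np.cos(np.radians(al))]);z/=np.linalg.norm(z)
        print(al,[ik(np.array([.563,.229,.05])+.023*z-k*z,z) for k in (.12,0)])
E
python3 kin.py
```

```text
[ 0.1445  0.6249  0.5221  0.2512 -0.0739] 0.02033201167931742
[0.534 0.29  2.119 0.391]
0.12 [0.548 0.297 2.122 0.391]
0.08 [0.524 0.367 2.113 0.341]
0.04 [0.502 0.437 2.098 0.3  ]
0 [0.481 0.508 2.078 0.27 ]
15 [array([0.463, 0.345, 1.95 , 0.632]), array([0.434, 0.524, 1.966, 0.439])]
20 [array([0.489, 0.323, 2.008, 0.536]), array([0.449, 0.515, 2.004, 0.355])]
25 [array([0.516, 0.307, 2.065, 0.452]), array([0.464, 0.509, 2.041, 0.291])]
```

Call:
play_rows([
  [[0.026,0.027,0.15],0,-1],
  [[0.026,0.027,0.15],0,-1],
  [[0,0,0.2],0,-1],
  [[0,0,0.2],0,-1],
  [[0,0,0.2],0,-1],
  [[0,0,0.2],0,-1],
  [[0,0,0.1],0,-1],
  [[0,0,0],0,-1],
])

```text
clock: 39.15
tool_pos: [0.578, 0.2334, 0.0418]
orientation: [0.116, 2.64, -0.013]
ft_force: [-0.3, -0.6, -0.0]
grip_width: 0.0854
finger_force: 0.0
```

```bash
python3 st.py; python3 -c "
from h import *
t=np.array([.5745,.2285,.030]); print(delta(t))"
```

```text
[0.578  0.2334 0.0418] z-axis [ 0.478 -0.03  -0.878] psi 85.15 q [ 0.485  0.628  2.009 -1.31   0.261  0.248] F [-0.3 -0.6 -0. ] T [0.   0.23 0.01] g 0.0854 0.0 t 39.15
[ 0.0084 -0.0054  0.0088]
```

Call:
play_rows([
  [[0.02,-0.025,0.04],0,-1],
  [[0.02,-0.025,0.04],0,-1],
  [[0.02,0,0.03],0,-1],
  [[0,0,0],0,-1],
  [[0,0,0],0,-1],
])

```text
clock: 39.65
tool_pos: [0.5792, 0.231, 0.0339]
orientation: [0.115, 2.649, -0.016]
ft_force: [0.1, 0.1, 0.8]
grip_width: 0.0855
finger_force: 0.0
```

```bash
python3 st.py; python3 -c "
from h import *
t=np.array([.5745,.2285,.030]); print(delta(t))
im,K,W=cam('wrist');cv2.imwrite('pics/pg2.png',im)
for p in ([.6263,.2253,.132],[.563,.229,.05]): print(proj(K,W,np.array(p)))
"
```

```text
[0.5792 0.231  0.0339] z-axis [ 0.469 -0.032 -0.882] psi 85.14 q [ 0.479  0.643  2.004 -1.311  0.256  0.243] F [0.1 0.1 0.8] T [ 0.02  0.24 -0.03] g 0.0855 0.0 t 39.65
[ 0.0058 -0.003   0.0013]
[315.31855196 538.218531  ]
[309.88402839 270.10350465]
```

Call:
play_rows([
  [[0,-0.025,0],0,-1],
  [[0,0,0],0,0],
  [[0,0,0],0,0.3],
  [[0,0,0],0,1],
  [[0,0,0],0,1],
  [[0,0,0],0,1],
  [[0,0,0],0,1],
  [[0,0,0],0,1],
], force=90)

```text
clock: 40.5
tool_pos: [0.5793, 0.2287, 0.0344]
orientation: [0.116, 2.65, -0.016]
ft_force: [-2.3, 1.1, 6.4]
grip_width: 0.0391
finger_force: 90.7
```

Call:
play_rows([
  [[0,0,0],0,1],
  [[0,0,0],0,1],
  [[0,0,0],0,1],
])

```text
clock: 40.8
tool_pos: [0.5793, 0.2287, 0.0344]
orientation: [0.116, 2.65, -0.016]
ft_force: [-3.2, 0.3, 5.5]
grip_width: 0.0388
finger_force: 90.7
```

```bash
python3 st.py; python3 -c "
from h import *
im,K,W=cam('side');np.savez('gs.npz',im=im);c=cv2.resize(im[120:280,250:450],(500,400),interpolation=cv2.INTER_CUBIC);cv2.imwrite('pics/gs.png',c)"
```

```text
[0.5793 0.2287 0.0344] z-axis [ 0.469 -0.032 -0.883] psi 85.13 q [ 0.475  0.641  2.006 -1.311  0.254  0.24 ] F [-3.2  0.3  5.5] T [-0.09  0.39 -0.06] g 0.0388 90.7 t 40.8
```

```bash
cat >> h.py <<'E'
import os
def Tt():
    s=arm.read_state();T=np.eye(4);T[:3,:3]=R.from_rotvec(s['orientation']).as_matrix();T[:3,3]=s['tool_pos'];return T
def info():
    T=Tt()@np.load('TS.npy'); X=T[:3,:3]
    t=X@[np.cos(np.pi/6),0,.5]; lip=(T@[-.0152+.1193,0,.046+.0533,1])[:3]; 
    foot=min((T@[x,y,0,1])[2] for x in(-.055,.05) for y in (-.025,.025)); ff=[(T@[.05,y,0,1])[:3].round(3).tolist() for y in(-.025,.025)]
    print('lip',lip.round(3),'tubeslope',np.degrees(np.arcsin(t[2])).round(1),'roll',np.degrees(np.arcsin(X[2,1])).round(1),'head',np.degrees(np.arctan2(t[1],t[0])).round(0),'foot minz',round(foot,3),'footfront',ff)
    return lip
E
python3 - <<'E'
from h import *
a=np.radians(-4.2);S=np.eye(4);S[:3,:3]=R.from_euler('z',a).as_matrix();S[:3,3]=[.577,.2295,.004]
np.save('TS.npy',np.linalg.inv(Tt())@S); np.save('Tgrasp.npy',Tt()); info()
M=Tt()[:3,:3]; print((M.T@[0,0,.1]).round(4), (M.T@[.1,-.1,0]).round(4))
E
```

```text
lip [0.681 0.222 0.103] tubeslope 30.0 roll 0.0 head -4.0 foot minz 0.004 footfront [[0.625, 0.201, 0.004], [0.629, 0.251, 0.004]]
[-0.047   0.0009 -0.0883] [-0.0958 -0.0912  0.0501]
```

Call:
play_rows([
  [[-0.05,0.003,-0.09],0,1],
  [[-0.1,0.005,-0.18],0,1],
  [[-0.19,0.01,-0.35],0,1],
  [[-0.19,0.01,-0.35],0,1],
  [[-0.19,0.01,-0.35],0,1],
  [[-0.19,0.01,-0.35],0,1],
  [[0,0,0],0,1],
  [[0,0,0],0,1],
])

```text
clock: 41.65
tool_pos: [0.5812, 0.2312, 0.2217]
orientation: [0.117, 2.65, -0.018]
ft_force: [1.6, -2.5, -4.9]
grip_width: 0.0392
finger_force: 96.1
```

```bash
python3 st.py; python3 -c "
from h import *
info()
im,K,W=cam('side');im2,_,_=cam('scene');m=np.hstack([cv2.resize(im[60:260,250:450],(400,400)),cv2.resize(im2[150:300,230:380],(400,400))]);cv2.imwrite('pics/l1.png',m)"
```

```text
[0.5812 0.2312 0.2217] z-axis [ 0.469 -0.033 -0.883] psi 85.06 q [ 0.478  0.306  1.935 -0.506  0.53  -0.613] F [ 1.6 -2.5 -4.9] T [ 0.02 -1.31 -0.  ] g 0.0392 96.1 t 41.65
lip [0.683 0.224 0.291] tubeslope 30.0 roll -0.0 head -4.0 foot minz 0.191 footfront [[0.627, 0.203, 0.191], [0.631, 0.253, 0.191]]
```

```bash
python3 - <<'E'
from h import *
for n,u,v in (('side0',397.3,245.1),('scene0',234.5,196.1)):
    d=np.load(n+'.npz'); print(n,ray(d['K'],d['W'],u,v,.043).round(4))
d=np.load('g1.npz') if os.path.exists('g1.npz') else None
TS=np.load('TS.npy'); T0=Tt()
for ph in (90,105,115,125,135,145,155,165):
    T=T0.copy(); T[:3,:3]=T[:3,:3]@R.from_euler('z',ph,degrees=True).as_matrix()
    S=T@TS; X=S[:3,:3]; t=X@[np.cos(np.pi/6),0,.5]; lip=(S@[.1041,0,.0993,1])[:3]-T[:3,3]
    ff=np.array([(S@[x,y,0,1])[:3]-T[:3,3] for x in(-.055,.05) for y in(-.025,.025)])
    rear=(S@[-.066,0,.01,1])[:3]-T[:3,3]
    print(ph,'lip rel',lip.round(3),'slope',np.degrees(np.arcsin(t[2])).round(1),'roll',np.degrees(np.arcsin(X[2,1])).round(1),'head',np.degrees(np.arctan2(t[1],t[0])).round(0),'foot',ff[ff[:,2].argmin()].round(3), 'liprelfoot z',(lip[2]-ff[:,2].min()).round(3))
E
```

```text
side0 [ 0.5971 -0.1375  0.043 ]
scene0 [ 0.6014 -0.132   0.043 ]
90 lip rel [-0.014 -0.121  0.012] slope 1.8 roll 27.7 head -95.0 foot [-0.001 -0.028 -0.055] liprelfoot z 0.067
105 lip rel [-0.042 -0.115 -0.003] slope -5.1 roll 26.7 head -108.0 foot [-0.006 -0.02  -0.058] liprelfoot z 0.055
115 lip rel [-0.059 -0.107 -0.012] slope -9.6 roll 24.9 head -117.0 foot [-0.008 -0.014 -0.059] liprelfoot z 0.047
125 lip rel [-0.075 -0.095 -0.021] slope -13.7 roll 22.4 head -127.0 foot [-0.01  -0.008 -0.06 ] liprelfoot z 0.039
135 lip rel [-0.088 -0.081 -0.029] slope -17.4 roll 19.2 head -136.0 foot [-0.01  -0.002 -0.061] liprelfoot z 0.032
145 lip rel [-0.099 -0.064 -0.035] slope -20.6 roll 15.5 head -146.0 foot [-0.009  0.005 -0.061] liprelfoot z 0.026
155 lip rel [-0.107 -0.045 -0.04 ] slope -23.1 roll 11.3 head -157.0 foot [-0.008  0.011 -0.06 ] liprelfoot z 0.02
165 lip rel [-0.112 -0.024 -0.044] slope -24.9 roll 6.9 head -168.0 foot [-0.005  0.017 -0.059] liprelfoot z 0.015
```

Call:
play_rows([
  [[-0.08,-0.19,0.04],0,1],
  [[-0.16,-0.37,0.083],0,1],
  [[-0.16,-0.37,0.083],0,1],
  [[-0.16,-0.37,0.083],0,1],
  [[-0.16,-0.37,0.083],0,1],
  [[-0.16,-0.37,0.083],0,1],
  [[-0.08,-0.19,0.04],0,1],
  [[0,0,0],0.01,1],
])

```text
clock: 42.55
tool_pos: [0.6696, -0.0033, 0.2181]
orientation: [0.205, 2.649, 0.001]
ft_force: [2.6, -2.3, -5.8]
grip_width: 0.0389
finger_force: 98.3
```

Call:
play_rows([
  [[0,0,0],0.023,1],
  [[0,0,0],0.023,1],
  [[0,0,0],0.023,1],
  [[0,0,0],0.023,1],
  [[0,0,0],0.023,1],
  [[0,0,0],0.023,1],
  [[0,0,0],0.023,1],
  [[0,0,0],0.023,1],
])

```text
clock: 43.35
tool_pos: [0.6685, -0.0001, 0.2179]
orientation: [1.656, 2.151, 0.369]
ft_force: [2.3, -6.1, -6.2]
grip_width: 0.0389
finger_force: 95.5
```

Call:
play_rows([
  [[0,0,0],0.023,1],
  [[0,0,0],0.023,1],
  [[0,0,0],0.023,1],
  [[0,0,0],0.01,1],
  [[0,0,0],0,1],
  [[0,0,0],0,1],
])

```text
clock: 43.95
tool_pos: [0.6691, -0.0, 0.2191]
orientation: [2.17, 1.72, 0.506]
ft_force: [-1.7, 5.6, -1.3]
grip_width: 0.0389
finger_force: 95.9
```

```bash
python3 st.py; python3 - <<'E'
from h import *
info(); print(delta([.610,0,.125]))
im,K,W=cam('side');np.savez('p0.npz',im=im,K=K,W=W);im2,K2,W2=cam('scene');np.savez('p0s.npz',im=im2,K=K2,W=W2)
E
```

```text
[ 0.6691 -0.      0.2191] z-axis [ 0.466 -0.033 -0.884] psi -14.36 q [-0.004  0.347  1.879 -0.075  0.432  0.287] F [-1.7  5.6 -1.3] T [0.77 0.45 0.52] g 0.0389 95.9 t 43.95
lip [ 0.64  -0.119  0.223] tubeslope -2.1 roll 27.4 head -102.0 foot minz 0.162 footfront [[0.665, -0.024, 0.162], [0.709, -0.034, 0.185]]
[-0.0194 -0.0943  0.0557]
```

```bash
python3 - <<'E'
from kin import *
z=np.array([.466,-.033,-.884]);z/=np.linalg.norm(z)
for p in ([.6691,0,.2191],[.692,.037,.125],[.610,0,.125],[.646,-.082,.125],[.728,-.045,.125],[.65,.02,.125]): print(p,ik(p,z))
E
```

```text
[0.6691, 0, 0.2191] [0.015 0.32  1.855 0.484]
[0.692, 0.037, 0.125] [0.079 0.451 1.88  0.336]
[0.61, 0, 0.125] [0.017 0.349 2.05  0.261]
[0.646, -0.082, 0.125] [-0.138  0.399  1.968  0.291]
[0.728, -0.045, 0.125] [-0.06   0.494  1.805  0.356]
[0.65, 0.02, 0.125] [0.053 0.399 1.969 0.297]
```

Call:
play_rows([
  [[0,0,0],0.014,1],
  [[0,0,0],0.02,1],
  [[0,0,0],0.015,1],
  [[0,0,0],0.008,1],
  [[0,0,0],0,1],
  [[0,0,0],0,1],
])

```text
clock: 44.65
tool_pos: [0.6701, 0.0, 0.2211]
orientation: [2.487, 1.331, 0.596]
ft_force: [1.0, 0.3, -3.2]
grip_width: 0.0391
finger_force: 96.8
```

```bash
cat >> h.py <<'E'
C0=np.array([.596,-.1335]); TH0=24.
BAY={k:C0+.0633*np.array([np.cos(np.radians(TH0+a)),np.sin(np.radians(TH0+a))]) for k,a in zip('ABCD',(45,135,225,315))}
def togo(zt=.125):
    lip=info(); s=arm.read_state(); T=Tt()@np.load('TS.npy'); t=T[:3,:3]@[np.cos(np.pi/6),0,.5]; hd=t[:2]/np.linalg.norm(t[:2])
    for k,b in BAY.items():
        w=np.append(b-.012*hd-lip[:2],zt-s['tool_pos'][2]); print(k,b.round(3),'tool shift',(Tt()[:3,:3].T@w).round(4),'tcp',(s['tool_pos']+w).round(3))
def traybobs(save=None):
    for n in('side','scene'):
        im,K,W=cam(n)
        if save: np.savez(f'{save}_{n}.npz',im=im,K=K,W=W)
        c=[]; 
        for a in range(45,405,90):
            p=C0+.123*np.array([np.cos(np.radians(TH0+a)),np.sin(np.radians(TH0+a))]); c.append(proj(K,W,np.array([*p,.04])))
        m=np.zeros(im.shape[:2],np.uint8); cv2.fillConvexPoly(m,np.array(c).round().astype(np.int32),1)
        hsv=cv2.cvtColor(im,cv2.COLOR_BGR2HSV); d=((im.max(2)<95)|((hsv[:,:,1]>90)&(hsv[:,:,0]<20))).astype(np.uint8)*m
        nn,l,st,ce=cv2.connectedComponentsWithStats(d)
        out=[]
        for i in range(1,nn):
            if st[i,4]<12: continue
            g=ray(K,W,*ce[i],.045)[:2]-C0; a=np.radians(TH0); q=[g@[np.cos(a),np.sin(a)],g@[-np.sin(a),np.cos(a)]]
            out.append((np.round(q,3).tolist(),int(st[i,4])))
        print(n,'tray xy (x>0,y>0=A; x<0,y>0=B; --=C; +-=D):',out)
E
python3 - <<'E'
from h import *
togo(); traybobs('p1'); print(arm.read_state()['clock'])
E
```

```text
lip [ 0.605 -0.103  0.205] tubeslope -11.3 roll 24.2 head -121.0 foot minz 0.161 footfront [[0.662, -0.012, 0.161], [0.698, -0.039, 0.182]]
A [ 0.619 -0.074] tool shift [ 0.02   -0.0461  0.0928] tcp [0.69  0.039 0.125]
B [ 0.537 -0.111] tool shift [-0.051  -0.0858  0.0557] tcp [0.608 0.003 0.125]
C [ 0.573 -0.193] tool shift [-0.1013 -0.0145  0.0755] tcp [ 0.645 -0.079  0.125]
D [ 0.655 -0.156] tool shift [-0.0302  0.0253  0.1126] tcp [ 0.726 -0.043  0.125]
side tray xy (x>0,y>0=A; x<0,y>0=B; --=C; +-=D): []
scene tray xy (x>0,y>0=A; x<0,y>0=B; --=C; +-=D): [([-0.064, -0.021], 86), ([-0.077, 0.053], 42), ([0.003, 0.011], 105)]
44.75
```

Call:
play_rows([
  [[-0.1,0.083,0.37],0,1],
  [[-0.1,0.083,0.37],0,1],
  [[-0.1,0.083,0.37],0,1],
  [[0,0,0],0,1],
  [[0,0,0],0,1],
])

```text
clock: 45.25
tool_pos: [0.7249, -0.0426, 0.1252]
orientation: [2.49, 1.329, 0.594]
ft_force: [-0.3, 6.6, 0.0]
grip_width: 0.0387
finger_force: 96.8
```

```bash
python3 -c "
from h import *
traybobs()"; python3 st.py
```

```text
side tray xy (x>0,y>0=A; x<0,y>0=B; --=C; +-=D): []
scene tray xy (x>0,y>0=A; x<0,y>0=B; --=C; +-=D): [([-0.011, -0.019], 1051)]
[ 0.7257 -0.042   0.1277] z-axis [ 0.47  -0.033 -0.882] psi -36.98 q [-0.075  0.555  1.801  0.009  0.294  0.507] F [-0.2  7.6 -0. ] T [0.66 0.23 0.44] g 0.0387 96.8 t 45.35
```

Call:
play_rows([
  [[-0.1,0,0],0,1],
  [[-0.1,0,0],0,1],
  [[0.2,0,0],0,1],
  [[-0.1,0,0],0,1],
  [[-0.1,0,0],0,1],
  [[0.2,0,0],0,1],
  [[0,0,0],0,1],
])

```text
clock: 46.05
tool_pos: [0.7273, -0.0409, 0.1299]
orientation: [2.484, 1.329, 0.603]
ft_force: [1.5, -4.6, -6.1]
grip_width: 0.039
finger_force: 97.0
```

```bash
python3 -c "
from h import *
traybobs();togo()"; python3 st.py
```

```text
side tray xy (x>0,y>0=A; x<0,y>0=B; --=C; +-=D): []
scene tray xy (x>0,y>0=A; x<0,y>0=B; --=C; +-=D): [([-0.011, -0.02], 1056)]
lip [ 0.661 -0.145  0.112] tubeslope -11.4 roll 24.3 head -121.0 foot minz 0.069 footfront [[0.718, -0.053, 0.069], [0.754, -0.08, 0.089]]
A [ 0.619 -0.074] tool shift [ 0.0485 -0.0719 -0.0166] tcp [0.69  0.039 0.125]
B [ 0.537 -0.111] tool shift [-0.0225 -0.1116 -0.054 ] tcp [0.608 0.003 0.125]
C [ 0.573 -0.193] tool shift [-0.0728 -0.0402 -0.0341] tcp [ 0.644 -0.079  0.125]
D [ 0.655 -0.156] tool shift [-0.0017 -0.0005  0.0032] tcp [ 0.726 -0.043  0.125]
[ 0.726  -0.0416  0.1285] z-axis [ 0.472 -0.033 -0.881] psi -36.94 q [-0.075  0.554  1.801  0.01   0.294  0.505] F [ 0.1 -3.8 -5.7] T [-1.16  1.46 -0.78] g 0.0393 97.0 t 46.15
```

Call:
play_rows([
  [[-0.15,0,0],0,1],
  [[-0.15,0,0],0,1],
  [[0.3,0,0],0,1],
  [[-0.15,0,0],0,1],
  [[-0.15,0,0],0,1],
  [[0.3,0,0],0,1],
  [[0,0,0],0,1],
])

```text
clock: 46.85
tool_pos: [0.7273, -0.0412, 0.1286]
orientation: [2.485, 1.328, 0.602]
ft_force: [0.1, 6.6, 1.0]
grip_width: 0.0389
finger_force: 96.9
```

```bash
python3 -c "
from h import *
traybobs()"; python3 st.py
```

```text
side tray xy (x>0,y>0=A; x<0,y>0=B; --=C; +-=D): [([0.035, -0.044], 36)]
scene tray xy (x>0,y>0=A; x<0,y>0=B; --=C; +-=D): [([-0.011, -0.02], 1052)]
[ 0.7256 -0.0419  0.1273] z-axis [ 0.47  -0.033 -0.882] psi -36.94 q [-0.075  0.556  1.801  0.01   0.294  0.505] F [-0.5  7.4 -0.7] T [0.85 0.12 0.52] g 0.0389 96.7 t 46.95
```

Call:
play_rows([
  [[-0.15,0,0],0,1],
  [[-0.15,0,0],0,1],
  [[0.3,0,0],0,1],
  [[-0.15,0,0],0,1],
  [[-0.15,0,0],0,1],
  [[0.3,0,0],0,1],
  [[0,0,0],0,1],
])

```text
clock: 47.65
tool_pos: [0.7269, -0.0415, 0.1279]
orientation: [2.486, 1.328, 0.6]
ft_force: [-0.5, 7.0, 0.2]
grip_width: 0.0391
finger_force: 97.4
```

```bash
python3 -c "
from h import *
traybobs()
info()"; python3 st.py
```

```text
side tray xy (x>0,y>0=A; x<0,y>0=B; --=C; +-=D): [([0.042, -0.029], 113)]
scene tray xy (x>0,y>0=A; x<0,y>0=B; --=C; +-=D): [([-0.011, -0.019], 1051)]
lip [ 0.66  -0.145  0.111] tubeslope -11.4 roll 24.2 head -121.0 foot minz 0.067 footfront [[0.717, -0.054, 0.067], [0.754, -0.081, 0.087]]
[ 0.7253 -0.0422  0.1267] z-axis [ 0.469 -0.033 -0.882] psi -36.95 q [-0.076  0.556  1.801  0.01   0.294  0.505] F [-1.5  6.8 -1. ] T [ 1.35 -0.31  0.74] g 0.0388 97.0 t 47.75
```

```bash
cat >> h.py <<'E'
def ascii(n='side'):
    im,K,W=cam(n); c=[proj(K,W,np.array([*(C0+.118*np.array([np.cos(np.radians(TH0+a)),np.sin(np.radians(TH0+a))])),.04])) for a in range(45,405,90)]
    c=np.array(c); u0,v0=c.min(0).astype(int);u1,v1=c.max(0).astype(int)
    hsv=cv2.cvtColor(im,cv2.COLOR_BGR2HSV)
    for v in range(v0,v1,1):
        print(''.join('#' if im[v,u].max()<95 else ('o' if hsv[v,u,1]>90 and hsv[v,u,0]<20 else ('+' if im[v,u].max()<165 else '.')) for u in range(u0,u1)))
E
python3 -c "
from h import *
ascii()"; python3 st.py
```

```text
ooooooooooooooooooooooooo...++++++....+++....+ooooooooooo+.....+..ooooooooooooo
oooooooooooooooooooooooo...++++++..+.....+++....ooooooooo+.+++ooooooooooooooooo
ooooooooooooooooooooooo..+++++++..+++++....+++....o##oooooo###ooooooooooooooooo
ooooooooooooooooooooo...++++++.....+++..++...++++...+#oooooo#oooooooooooooooooo
oooooooooooooooooooo..++++++....++++++++..+....++++....o###oooooooooooooooooooo
oooooooooooooooooo...++++++....++.....++++++++...+++++...o#oooooooooooooooooooo
ooooooooooooooooo...+++++.....++.......+++.++++++..+.+++...oooooooooooooooooooo
ooooooooooooooo...++++++....++............++....+++..+++++++++ooooooooooooooooo
oooooooooooooo...++++++....+................++...++++++++++++++.ooooooooooooooo
ooooooooooooo..++++++.....+....................++..+++++++++++++++ooooooooooooo
ooooooooooo...++++++.....+........................+..++++++++++++++..oooooooooo
oooooooooo...+++++..................................+...++++++++++++...oooooooo
oooooooo...+++++++.....................................+++++++++...+++...oooooo
ooooooo...+++++++++++................................++++###
[... 2134 characters left out ...]
++.......................+++++++++##ooooo++oo
ooooooooooo######++++#####+.++++.+++++....................+++++++++#####o++oooo
ooooooooooo######++++#####+.++++++.+.++++................++++++++########+ooooo
ooooooooooo######++++++###++..++++++++.++++.............++++++++########+oooooo
oooooooooo######++++++######++..+++++++++.+++.........+++++++++########oooooooo
ooooooooo+######++++##########++..++++++++..+++......+++++++++########+oooooooo
ooooooo+++######+++#############++..+++++++++++++....++++++.+########+ooooooooo
[ 0.7249 -0.0424  0.1264] z-axis [ 0.469 -0.033 -0.883] psi -36.96 q [-0.076  0.557  1.802  0.01   0.294  0.505] F [-0.4  5.6 -1.2] T [ 1.34 -0.36  0.77] g 0.0388 96.9 t 47.8
```

```bash
python3 -c "
from h import *
im,K,W=cam('side');u,v=proj(K,W,np.array([*C0,.04])).astype(int)
a=cv2.resize(im[v-30:v+30,u-45:u+45],(800,533),interpolation=cv2.INTER_LANCZOS4);cv2.imwrite('pics/z1.png',a);print(u,v)"
```

```text
396 245
```

View pics/z1.png

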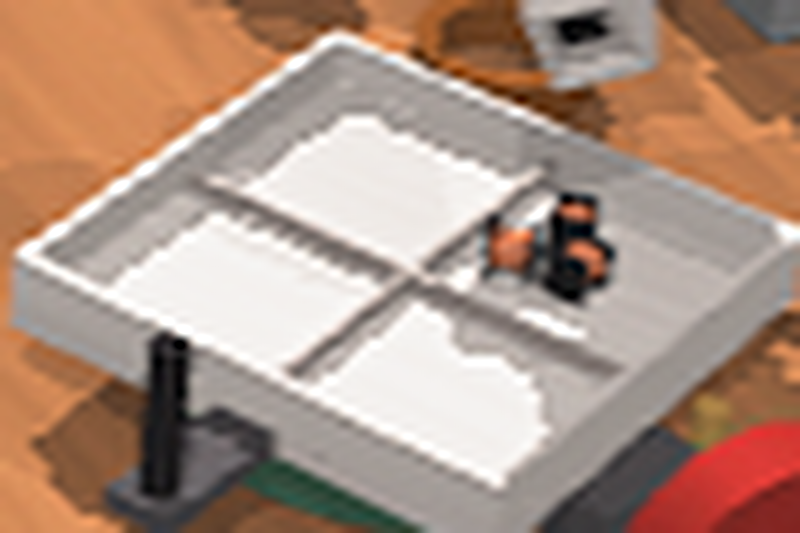

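Call:
play_rows([
  [[0,0,0],-0.015,1],
  [[0,0,0],-0.02,1],
  [[0,0,0],-0.015,1],
])

```text
clock: 48.15
tool_pos: [0.7247, -0.0429, 0.1261]
orientation: [2.208, 1.677, 0.52]
ft_force: [1.2, 0.7, -3.8]
grip_width: 0.0387
finger_force: 96.7
```

```bash
python3 -c "
from h import *
togo(); M=Tt()[:3,:3]; 
print('to C tcp', delta([.644,-.079,.127])); traybobs()"
```

```text
lip [ 0.691 -0.161  0.127] tubeslope -3.3 roll 27.3 head -104.0 foot minz 0.069 footfront [[0.72, -0.065, 0.069], [0.763, -0.078, 0.092]]
A [ 0.619 -0.074] tool shift [ 0.0777 -0.0847 -0.0346] tcp [0.656 0.055 0.125]
B [ 0.537 -0.111] tool shift [ 0.0225 -0.1446 -0.0717] tcp [0.574 0.019 0.125]
C [ 0.573 -0.193] tool shift [-0.0474 -0.0924 -0.0519] tcp [ 0.61  -0.063  0.125]
D [ 0.655 -0.156] tool shift [ 0.0077 -0.0325 -0.0149] tcp [ 0.692 -0.026  0.125]
to C tcp [-0.0546 -0.0587 -0.0374]
side tray xy (x>0,y>0=A; x<0,y>0=B; --=C; +-=D): [([0.038, -0.033], 101)]
scene tray xy (x>0,y>0=A; x<0,y>0=B; --=C; +-=D): [([-0.008, -0.021], 1116), ([0.088, -0.009], 12)]
```

Call:
play_rows([
  [[-0.055,-0.059,-0.037],0,1],
  [[-0.109,-0.117,-0.075],0,1],
  [[-0.109,-0.117,-0.075],0,1],
  [[-0.109,-0.117,-0.075],0,1],
  [[-0.109,-0.117,-0.075],0,1],
  [[-0.055,-0.059,-0.037],0,1],
  [[0,0,0],0.015,1],
  [[0,0,0],0.02,1],
])

```text
clock: 49.05
tool_pos: [0.6435, -0.0788, 0.1273]
orientation: [2.416, 1.428, 0.576]
ft_force: [1.9, 8.8, 0.4]
grip_width: 0.0387
finger_force: 96.1
```

Call:
play_rows([
  [[0,0,0],0.015,1],
  [[0,0,0],0,1],
  [[0,0,0],0,1],
  [[0,0,0],0,1],
])

```text
clock: 49.45
tool_pos: [0.6444, -0.0784, 0.1272]
orientation: [2.488, 1.33, 0.596]
ft_force: [-2.1, -7.8, -6.4]
grip_width: 0.0386
finger_force: 96.0
```

```bash
python3 -c "
from h import *
togo(); traybobs()"; python3 st.py
```

```text
lip [ 0.579 -0.181  0.111] tubeslope -11.3 roll 24.2 head -121.0 foot minz 0.067 footfront [[0.636, -0.09, 0.067], [0.673, -0.117, 0.088]]
A [ 0.619 -0.074] tool shift [ 0.1201 -0.0319  0.0195] tcp [0.69  0.039 0.125]
B [ 0.537 -0.111] tool shift [ 0.049  -0.0716 -0.0177] tcp [0.608 0.002 0.125]
C [ 0.573 -0.193] tool shift [-0.0012 -0.0002  0.0021] tcp [ 0.645 -0.079  0.125]
D [ 0.655 -0.156] tool shift [0.0699 0.0395 0.0393] tcp [ 0.726 -0.043  0.125]
side tray xy (x>0,y>0=A; x<0,y>0=B; --=C; +-=D): [([0.038, -0.032], 106)]
scene tray xy (x>0,y>0=A; x<0,y>0=B; --=C; +-=D): [([-0.055, -0.047], 162), ([-0.067, 0.025], 112), ([0.031, -0.023], 150)]
[ 0.6446 -0.0783  0.1273] z-axis [ 0.469 -0.033 -0.883] psi -36.95 q [-0.158  0.471  1.972  0.196  0.214  0.25 ] F [ 1.4  6.4 -2. ] T [ 1.34 -0.41  0.8 ] g 0.0392 95.9 t 49.55
```

Call:
play_rows([
  [[-0.1,0,0],0,1],
  [[-0.1,0,0],0,1],
  [[0.2,0,0],0,1],
  [[0,0,0],0,1],
  [[0,0,0],0,1],
])

```text
clock: 50.05
tool_pos: [0.6448, -0.0779, 0.1274]
orientation: [2.487, 1.33, 0.597]
ft_force: [-2.4, -6.0, -7.1]
grip_width: 0.039
finger_force: 95.7
```

```bash
python3 -c "
from h import *
traybobs()"
```

```text
side tray xy (x>0,y>0=A; x<0,y>0=B; --=C; +-=D): [([0.038, -0.032], 104)]
scene tray xy (x>0,y>0=A; x<0,y>0=B; --=C; +-=D): [([-0.055, -0.047], 162), ([-0.066, 0.026], 111), ([0.031, -0.023], 149)]
```

Nothing yet; a slightly stronger single cycle.

Call:
play_rows([
  [[-0.15,0,0],0,1],
  [[-0.15,0,0],0,1],
  [[0.3,0,0],0,1],
  [[0,0,0],0,1],
  [[0,0,0],0,1],
  [[0,0,0],0,1],
])

```text
clock: 50.75
tool_pos: [0.644, -0.0784, 0.1269]
orientation: [2.489, 1.329, 0.596]
ft_force: [1.7, 7.6, 0.4]
grip_width: 0.039
finger_force: 96.1
```

```bash
python3 -c "
from h import *
traybobs()"
```

```text
side tray xy (x>0,y>0=A; x<0,y>0=B; --=C; +-=D): [([0.038, -0.032], 104)]
scene tray xy (x>0,y>0=A; x<0,y>0=B; --=C; +-=D): [([-0.055, -0.047], 158), ([-0.067, 0.026], 110), ([0.03, -0.023], 151)]
```

Call:
play_rows([
  [[-0.15,0,0],0,1],
  [[-0.15,0,0],0,1],
  [[0.3,0,0],0,1],
  [[0,0,0],0,1],
  [[0,0,0],0,1],
])

```text
clock: 51.35
tool_pos: [0.6447, -0.0781, 0.1273]
orientation: [2.488, 1.329, 0.597]
ft_force: [1.7, 7.6, 0.4]
grip_width: 0.0385
finger_force: 96.0
```

```bash
python3 -c "
from h import *
traybobs()"
```

```text
side tray xy (x>0,y>0=A; x<0,y>0=B; --=C; +-=D): [([0.072, 0.037], 13), ([0.038, -0.032], 104)]
scene tray xy (x>0,y>0=A; x<0,y>0=B; --=C; +-=D): [([-0.055, -0.047], 161), ([-0.067, 0.026], 110), ([0.031, -0.023], 153)]
```

Call:
play_rows([
  [[-0.15,0,0],0,1],
  [[-0.15,0,0],0,1],
  [[0.3,0,0],0,1],
  [[0,0,0],0,1],
  [[0,0,0],0,1],
])

```text
clock: 51.95
tool_pos: [0.6445, -0.0781, 0.1272]
orientation: [2.488, 1.33, 0.597]
ft_force: [0.5, 3.7, -3.0]
grip_width: 0.039
finger_force: 95.6
```

```bash
python3 -c "
from h import *
traybobs();info()"
```

```text
side tray xy (x>0,y>0=A; x<0,y>0=B; --=C; +-=D): [([0.058, 0.031], 43), ([0.038, -0.032], 104)]
scene tray xy (x>0,y>0=A; x<0,y>0=B; --=C; +-=D): [([-0.055, -0.047], 158), ([-0.067, 0.026], 110), ([0.031, -0.022], 150)]
lip [ 0.579 -0.181  0.111] tubeslope -11.4 roll 24.1 head -121.0 foot minz 0.067 footfront [[0.635, -0.09, 0.067], [0.672, -0.117, 0.087]]
```

Call:
play_rows([
  [[-0.12,0,0],0,1],
  [[-0.12,0,0],0,1],
  [[0.24,0,0],0,1],
  [[0,0,0],0,1],
  [[0,0,0],0,1],
  [[0,0,0],0,1],
])

```text
clock: 52.65
tool_pos: [0.644, -0.0785, 0.1269]
orientation: [2.489, 1.329, 0.596]
ft_force: [1.1, 6.8, -0.0]
grip_width: 0.039
finger_force: 96.2
```

```bash
python3 -c "
from h import *
traybobs()"
```

```text
side tray xy (x>0,y>0=A; x<0,y>0=B; --=C; +-=D): [([0.038, -0.032], 104), ([-0.055, -0.037], 41)]
scene tray xy (x>0,y>0=A; x<0,y>0=B; --=C; +-=D): [([-0.056, -0.047], 156), ([-0.067, 0.026], 111), ([0.03, -0.022], 150)]
```

Call:
play_rows([
  [[0.03,-0.043,-0.011],0,1],
  [[0.059,-0.086,-0.021],0,1],
  [[0.078,-0.115,-0.028],0,1],
  [[0.078,-0.115,-0.028],0,1],
  [[0.078,-0.115,-0.028],0,1],
  [[0.078,-0.115,-0.028],0,1],
  [[0.059,-0.086,-0.021],0,1],
  [[0.03,-0.043,-0.011],0,1],
])

```text
clock: 53.55
tool_pos: [0.6076, 0.0036, 0.1248]
orientation: [2.489, 1.33, 0.596]
ft_force: [-1.3, -1.4, -4.9]
grip_width: 0.039
finger_force: 97.6
```

Call:
play_rows([
  [[0,0,0],0,1],
  [[0,0,0],0,1],
])

```text
clock: 53.75
tool_pos: [0.6085, 0.0028, 0.125]
orientation: [2.488, 1.329, 0.597]
ft_force: [2.3, -8.1, -6.5]
grip_width: 0.0386
finger_force: 98.1
```

```bash
python3 -c "
from h import *
togo();traybobs()"; python3 st.py
```

```text
lip [ 0.543 -0.1    0.109] tubeslope -11.4 roll 24.2 head -121.0 foot minz 0.065 footfront [[0.6, -0.009, 0.065], [0.637, -0.036, 0.086]]
A [ 0.619 -0.074] tool shift [0.0707 0.0397 0.0371] tcp [0.69  0.039 0.125]
B [ 0.537 -0.111] tool shift [-0.0004  0.0001 -0.0001] tcp [0.608 0.002 0.125]
C [ 0.573 -0.193] tool shift [-0.0506  0.0715  0.0197] tcp [ 0.645 -0.079  0.125]
D [ 0.655 -0.156] tool shift [0.0205 0.1112 0.0569] tcp [ 0.726 -0.043  0.125]
side tray xy (x>0,y>0=A; x<0,y>0=B; --=C; +-=D): [([0.038, -0.033], 100), ([-0.055, -0.037], 41)]
scene tray xy (x>0,y>0=A; x<0,y>0=B; --=C; +-=D): [([-0.056, -0.039], 16), ([-0.056, 0.055], 186), ([0.022, 0.081], 92), ([0.042, -0.038], 46), ([0.029, -0.025], 14)]
[0.6086 0.0025 0.125 ] z-axis [ 0.469 -0.033 -0.882] psi -37.02 q [ 1.00e-03  4.32e-01  2.06e+00 -2.07e-01  1.64e-01  7.88e-01] F [-2.5  2.9 -4.2] T [ 1.27 -0.59  0.62] g 0.0391 97.6 t 53.85
```

Call:
play_rows([
  [[-0.15,0,0],0,1],
  [[-0.15,0,0],0,1],
  [[0.3,0,0],0,1],
  [[0,0,0],0,1],
  [[-0.15,0,0],0,1],
  [[-0.15,0,0],0,1],
  [[0.3,0,0],0,1],
  [[0,0,0],0,1],
])

```text
clock: 54.65
tool_pos: [0.6107, 0.0033, 0.1262]
orientation: [2.486, 1.327, 0.602]
ft_force: [3.3, -1.1, -2.0]
grip_width: 0.0389
finger_force: 98.5
```

```bash
cat >> h.py <<'E'
def spout():
    im,K,W=cam('side'); l=(Tt()@np.load('TS.npy')@[.1041,0,.0993,1])[:3]; u,v=proj(K,W,l).astype(int)
    for y in range(v-14,v+8): print(''.join('#' if im[y,x].max()<95 else ('+' if im[y,x].max()<165 else '.') for x in range(u-22,u+22)))
E
python3 -c "
from h import *
traybobs();spout()"; python3 st.py
```

```text
side tray xy (x>0,y>0=A; x<0,y>0=B; --=C; +-=D): [([0.038, -0.033], 100), ([-0.055, -0.037], 41)]
scene tray xy (x>0,y>0=A; x<0,y>0=B; --=C; +-=D): [([-0.056, -0.039], 16), ([-0.055, 0.055], 196), ([0.022, 0.081], 94), ([0.043, -0.038], 47), ([0.03, -0.024], 13)]
................++++++++..+.+########.......
..........++++++++++++...+..+########+......
...........++++++........+..+########+......
............++++.........+..+#########......
........................++..+######++.......
........................++..+####+++........
.........................+..+++++++++.......
.....................+++++..++++++++++......
..................++++++++..++++++++++......
..............+++++++++++..++++++++.++......
..............+++++++++++..+++++............
..............++++++++++++.++++...++.......+
...............++++++++++++......++++++....+
................++++.....++.+..++++...+++...
................++........++++++++++.....++.
.................+.....+...++++++++..+.....+
..................++.....+++++++++..++++....
.........................++++++.....++.+..+.
......................++++++++........++++..
....................+++++++++...........++++
....................+++++++++.............++
...................++++++++++...............
[0.6081 0.0025 0.1247] z-axis [ 0.469 -0.033 -0.883] psi -36.95 q [ 1.000e-03  4.320e-01  2.061e+00 -2.050e-01  1.640e-01  7.850e-01] F [-1.4  3.3 -3.2] T [ 1.39 -0.55  0.71] g 0.0393 97.9 t 54.8
```

Call:
play_rows([
  [[-0.15,0,0],0,1],
  [[-0.15,0,0],0,1],
  [[0.3,0,0],0,1],
  [[0,0,0],0,1],
  [[-0.15,0,0],0,1],
  [[-0.15,0,0],0,1],
  [[0.3,0,0],0,1],
  [[0,0,0],0,1],
])

```text
clock: 55.6
tool_pos: [0.61, 0.0033, 0.1259]
orientation: [2.487, 1.328, 0.6]
ft_force: [3.7, -6.2, -6.1]
grip_width: 0.0387
finger_force: 98.6
```

```bash
python3 -c "
from h import *
traybobs();spout()"
```

```text
side tray xy (x>0,y>0=A; x<0,y>0=B; --=C; +-=D): [([0.038, -0.033], 100), ([-0.055, -0.037], 41)]
scene tray xy (x>0,y>0=A; x<0,y>0=B; --=C; +-=D): [([-0.056, -0.039], 16), ([-0.056, 0.055], 188), ([0.022, 0.081], 92), ([0.042, -0.038], 46), ([0.029, -0.025], 14)]
...............++++++++++...+########.......
...........+++++++++++......+########.......
...........++++++........++.+########.......
............++++........++..+########+......
........................++..+######++.......
........................++..+####+++........
.........................+..+++++++++.......
......................+++..+++++++++++......
..................+++##+...+++++++++++......
.............+++######+++..++++++++.++......
..............++######+++..+++++............
..............+++######+++.++++...++.......+
...............++#####+++++......++++++....+
...............+++++....+++.+..++++...+++...
................++.........++++++++......++.
................++.....++..++++++++........+
..................++.....+++++++++..++++....
.........................++++++.....++.+..+.
......................++++++++........+++...
....................+++++++++...........++.+
...................++++++++++.............++
...................++++++++++...............
```

Call:
play_rows([
  [[-0.15,0,0],0,1],
  [[-0.15,0,0],0,1],
  [[0.3,0,0],0,1],
  [[0,0,0],0,1],
  [[0,0,0],0,1],
])

```text
clock: 56.25
tool_pos: [0.608, 0.0027, 0.1247]
orientation: [2.488, 1.33, 0.596]
ft_force: [-2.2, 6.9, 0.4]
grip_width: 0.039
finger_force: 98.4
```

```bash
python3 -c "
from h import *
traybobs();spout()" | cut -c1-200
```

```text
side tray xy (x>0,y>0=A; x<0,y>0=B; --=C; +-=D): [([0.038, -0.033], 100), ([-0.055, -0.037], 41)]
scene tray xy (x>0,y>0=A; x<0,y>0=B; --=C; +-=D): [([-0.056, -0.039], 15), ([-0.056, 0.055], 188), ([0.021, 0.082], 91), ([0.042, -0.038], 46), ([0.03, -0.024], 13)]
.................++++++++...+#######+.......
............++++++++++......+########.......
...........+++++++......++.++########.......
............++..........++.++########.......
........................+..++#######++......
........................+..++#####++........
........................++.++#+++++++.......
......................+++..+++++++++++......
...................++++++..+++++++++++......
...............++++++++++..++++++++.++......
.............++++++++++++..+++++............
..............+++++++++++..++++...++.......+
...............+++++++++++.......++++++....+
...............+++++++.++++.+..++++...+++...
................++.........+++++++++.....++.
................++.....+.++++++++++..+.....+
.................+.++....+++++++++..++++....
........................+++++++.....++.+..+.
......................++++++++........+++...
....................+++++++++...........++++
...................++++++++++.............++
...................++++++++++...............
```

Call:
play_rows([
  [[-0.1,0,0],0,1],
  [[-0.1,0,0],0,1],
  [[0.2,0,0],0,1],
  [[0,0,0],0,1],
  [[0,0,0],0,1],
])

```text
clock: 56.9
tool_pos: [0.6082, 0.0026, 0.1248]
orientation: [2.488, 1.329, 0.596]
ft_force: [1.3, -2.8, -3.7]
grip_width: 0.0389
finger_force: 98.8
```

```bash
python3 -c "
from h import *
traybobs();spout()"
```

```text
side tray xy (x>0,y>0=A; x<0,y>0=B; --=C; +-=D): [([0.038, -0.033], 100), ([-0.053, 0.046], 38), ([-0.055, -0.037], 41)]
scene tray xy (x>0,y>0=A; x<0,y>0=B; --=C; +-=D): [([-0.056, -0.039], 15), ([-0.056, 0.055], 188), ([0.021, 0.082], 90), ([0.042, -0.038], 46), ([0.029, -0.025], 14)]
.................++++++++...+#######+.......
............++++++++++......+########.......
...........+++++++......++..+########.......
............++..........++..+########.......
........................+..++#######++......
........................+..++####+++........
........................+..++#+++++++.......
......................+++..+++++++++++......
...................+++++...+++++++++++......
..............++++++++++...++++++++.++......
.............++++++++++++..+++++............
..............+++++++++++..++++...++.......+
...............++++++++++++......++++++....+
...............++++++..++++.+..++++...+++...
................+.........++++++++++.....++.
................+......++..++++++++..+.....+
.................+.++....+++++++++..++++....
.........................++++++.....++.+..+.
......................++++++++........+++...
....................+++++++++...........++.+
...................++++++++++.............++
...................++++++++++...............
```

Call:
play_rows([
  [[0.042,0.024,0.022],0,1],
  [[0.085,0.048,0.045],0,1],
  [[0.113,0.064,0.059],0,1],
  [[0.113,0.064,0.059],0,1],
  [[0.113,0.064,0.059],0,1],
  [[0.113,0.064,0.059],0,1],
  [[0.085,0.048,0.045],0,1],
  [[0.042,0.024,0.022],0,1],
])

```text
clock: 57.85
tool_pos: [0.6915, 0.0392, 0.1252]
orientation: [2.488, 1.329, 0.598]
ft_force: [-2.0, 5.7, 0.4]
grip_width: 0.039
finger_force: 98.5
```

Call:
play_rows([
  [[0,0,0],0,1],
  [[-0.15,0,0],0,1],
  [[-0.15,0,0],0,1],
  [[0.3,0,0],0,1],
  [[0,0,0],0,1],
  [[-0.15,0,0],0,1],
  [[-0.15,0,0],0,1],
  [[0.3,0,0],0,1],
])

```text
clock: 58.65
tool_pos: [0.6852, 0.0348, 0.122]
orientation: [2.495, 1.325, 0.585]
ft_force: [-0.9, -3.8, -6.1]
grip_width: 0.0393
finger_force: 98.1
```

```bash
python3 -c "
from h import *
togo();traybobs()"
```

```text
lip [ 0.619 -0.068  0.107] tubeslope -11.1 roll 23.8 head -121.0 foot minz 0.062 footfront [[0.676, 0.023, 0.062], [0.713, -0.004, 0.082]]
A [ 0.619 -0.074] tool shift [ 0.0066  0.0032 -0.0002] tcp [0.691 0.038 0.125]
B [ 0.537 -0.111] tool shift [-0.065  -0.0364 -0.0366] tcp [0.609 0.002 0.125]
C [ 0.573 -0.193] tool shift [-0.1147  0.0353 -0.0169] tcp [ 0.645 -0.08   0.125]
D [ 0.655 -0.156] tool shift [-0.0432  0.0749  0.0195] tcp [ 0.727 -0.043  0.125]
side tray xy (x>0,y>0=A; x<0,y>0=B; --=C; +-=D): [([0.038, -0.032], 105), ([-0.054, 0.046], 34), ([-0.055, -0.037], 42)]
scene tray xy (x>0,y>0=A; x<0,y>0=B; --=C; +-=D): [([-0.056, -0.038], 17), ([-0.008, 0.059], 668), ([0.045, -0.037], 56), ([0.03, -0.024], 16)]
```

Call:
play_rows([
  [[0,0,0],0,1],
  [[-0.15,0,0],0,1],
  [[-0.15,0,0],0,1],
  [[0.3,0,0],0,1],
  [[0,0,0],0,1],
  [[-0.15,0,0],0,1],
  [[-0.15,0,0],0,1],
  [[0.3,0,0],0,1],
])

```text
clock: 59.55
tool_pos: [0.6851, 0.0347, 0.1218]
orientation: [2.495, 1.326, 0.584]
ft_force: [-1.8, 6.2, -0.9]
grip_width: 0.0392
finger_force: 98.7
```

```bash
python3 -c "
from h import *
togo();traybobs();spout()"
```

```text
lip [ 0.619 -0.068  0.106] tubeslope -11.1 roll 23.8 head -121.0 foot minz 0.062 footfront [[0.676, 0.023, 0.062], [0.713, -0.004, 0.082]]
A [ 0.619 -0.074] tool shift [ 0.0068  0.0033 -0.0004] tcp [0.691 0.038 0.125]
B [ 0.537 -0.111] tool shift [-0.0648 -0.0364 -0.0368] tcp [0.609 0.002 0.125]
C [ 0.573 -0.193] tool shift [-0.1146  0.0354 -0.017 ] tcp [ 0.645 -0.08   0.125]
D [ 0.655 -0.156] tool shift [-0.043   0.075   0.0193] tcp [ 0.727 -0.043  0.125]
side tray xy (x>0,y>0=A; x<0,y>0=B; --=C; +-=D): [([0.038, -0.032], 105), ([-0.054, 0.046], 32), ([-0.055, -0.037], 42)]
scene tray xy (x>0,y>0=A; x<0,y>0=B; --=C; +-=D): [([-0.056, -0.038], 17), ([-0.008, 0.059], 667), ([0.045, -0.037], 56), ([0.03, -0.024], 14)]
.................++++++++..++######++++#+###
.............+++++++++.....++######+++++####
.............+++++++.....+.++######+.+++++##
..............++.........+.++#######+.+++++#
..+......................+.++#######+..+++++
...++....................+.++####++.....++++
.....++..................+.++#+..........+++
.....+++++++++.......+++++.+.............+++
.....++++++++....+++++++++++...+++........++
.....++++++++++++++++++++.++...++...........
.....++++++++..+++++++++++.+....++.........+
.....+++.++++..+++++++++++.......+..........
......++..+++...++++++++++++................
.......+........++++......+.................
.++.............++........+.................
..++++........+++.....+.....................
....++++++++++++++...............+..........
......++++++++++++..........................
.....++++++++++++++............++++++++.....
......++++++++++++++.........++++++++++++...
......++++++++++++++........+#++++++++++#+..
.......++++++++++.++........+#+++++++++++#+.
```

Call:
play_rows([
  [[0.067,0.033,0],0,1],
  [[-0.15,0,0],0,1],
  [[-0.15,0,0],0,1],
  [[0.3,0,0],0,1],
  [[0,0,0],0,1],
  [[-0.15,0,0],0,1],
  [[-0.15,0,0],0,1],
  [[0.3,0,0],0,1],
])

```text
clock: 60.5
tool_pos: [0.6913, 0.0385, 0.1249]
orientation: [2.495, 1.326, 0.585]
ft_force: [-0.6, -5.4, -6.6]
grip_width: 0.0389
finger_force: 97.8
```

Call:
play_rows([
  [[0,0,0],0,1],
  [[-0.15,0,0],0,1],
  [[-0.15,0,0],0,1],
  [[0.3,0,0],0,1],
  [[0,0,0],0,1],
  [[-0.15,0,0],0,1],
  [[-0.15,0,0],0,1],
  [[0.3,0,0],0,1],
])

```text
clock: 61.3
tool_pos: [0.6914, 0.0386, 0.125]
orientation: [2.495, 1.326, 0.585]
ft_force: [2.0, -3.0, -6.1]
grip_width: 0.0388
finger_force: 98.6
```

```bash
python3 -c "
from h import *
togo();traybobs();spout()"
```

```text
lip [ 0.626 -0.064  0.11 ] tubeslope -11.1 roll 23.8 head -121.0 foot minz 0.065 footfront [[0.682, 0.027, 0.065], [0.719, -0.0, 0.085]]
A [ 0.619 -0.074] tool shift [-0.0005 -0.0005 -0.0004] tcp [0.691 0.039 0.125]
B [ 0.537 -0.111] tool shift [-0.072  -0.0402 -0.0368] tcp [0.609 0.002 0.125]
C [ 0.573 -0.193] tool shift [-0.1218  0.0316 -0.0171] tcp [ 0.645 -0.08   0.125]
D [ 0.655 -0.156] tool shift [-0.0503  0.0712  0.0194] tcp [ 0.727 -0.043  0.125]
side tray xy (x>0,y>0=A; x<0,y>0=B; --=C; +-=D): [([0.038, -0.032], 108), ([-0.054, 0.046], 32), ([-0.055, -0.037], 42)]
scene tray xy (x>0,y>0=A; x<0,y>0=B; --=C; +-=D): [([-0.056, -0.038], 17), ([-0.005, 0.059], 688), ([0.041, -0.034], 74)]
..................+++++++...+###############
.............++++++++++..+..+###############
.............++++++......+..+#######++######
..............+++........+..+#######+++#####
.........................+..+########++++###
+........................+..+#####++.+++++##
.+.......................++++#++......+++++#
..+...................+++++............+++++
....++......+......++++++++++...........++++
....+++++++++.+++++++##++.+++++.........++++
....+++++++++.+++######+++.+..+++........+++
....++++++++...++#####++++....++++.........+
....++++++++....+######++++....+++........++
....+++.++++....++#####+.++......+.........+
.....++.++++.....+###+....++.....+..........
......+...........................+.........
++............+.............................
.++++........++.............................
...+++++++++++++................+...........
.....++++++++++++...........................
....++++++++++++++............++++++++......
.....++++++++++++++.........++++++++++++....
```

Bobbin is at the spout; continue.

Call:
play_rows([
  [[0,0,0],0,1],
  [[-0.15,0,0],0,1],
  [[-0.15,0,0],0,1],
  [[0.3,0,0],0,1],
  [[0,0,0],0,1],
  [[-0.12,0,0],0,1],
  [[-0.12,0,0],0,1],
  [[0.24,0,0],0,1],
])

```text
clock: 62.25
tool_pos: [0.6918, 0.0391, 0.1252]
orientation: [2.494, 1.327, 0.586]
ft_force: [-0.2, 0.1, -3.7]
grip_width: 0.0391
finger_force: 97.9
```

Call:
play_rows([
  [[0,0,0],0,1],
  [[0,0,0],0,1],
  [[0,0,0],0,1],
])

```text
clock: 62.55
tool_pos: [0.6951, 0.0418, 0.1275]
orientation: [2.489, 1.329, 0.595]
ft_force: [-0.5, -0.4, -3.5]
grip_width: 0.0386
finger_force: 97.9
```

```bash
python3 -c "
from h import *
traybobs();spout();ascii()"
```

```text
side tray xy (x>0,y>0=A; x<0,y>0=B; --=C; +-=D): [([0.045, 0.065], 38), ([0.038, -0.032], 108), ([-0.054, 0.046], 33), ([-0.055, -0.037], 42)]
scene tray xy (x>0,y>0=A; x<0,y>0=B; --=C; +-=D): [([-0.056, -0.038], 17), ([-0.007, 0.058], 687), ([0.041, -0.034], 71)]
.................+++++++++.+#######++#######
............++++++++++...+.+#######+++######
.............+++++++....++.+########+++#####
.............++.........++.+#######++++++###
........................++.+########++++++##
.+......................++.+#####++...+++++#
..+.....................++.+##+........+++++
....++...............++++...............++++
....+++++++++....++++++++++.............++++
....+++++++++++++++++++++.+..++++........+++
....++++++++..+++++++++++.+...+++..........+
....++++++++...++++++++++++....++.........++
....+++.++++...++++++++++++.....+..........+
.....++..+++....++++....++.......+..........
......+.........+.........+.................
++............++.+..........................
.++++........++...+.........................
...+++++++++++++................+...........
.....++++++++++++........
[... 3214 characters left out ...]
##+........+++....+#####+..................++++++++ooooooooo
oooooooooo#############++........++..........................++++++.+oooooooooo
ooooooooooo######+#######++.+.+....+........................+++++++###ooooo++oo
ooooooooooo######++++#####+.++......++.....................++++++++#####o++oooo
ooooooooooo######++++#####+.+++.+.....+++.................+++++.+########+ooooo
ooooooooooo######++++++###++..++.++.....+++.............++++++++########+oooooo
oooooooooo######++++++######++..+++++++....++..........++++++++########oooooooo
ooooooooo+######++++##########++..++.+++.+...+++.....+++++++++########+oooooooo
ooooooo+++######+++#############++..+++++++...++++..+++++++.+########+ooooooooo
```

Call:
play_rows([
  [[0,0,-0.2],0,1],
  [[0,0,-0.4],0,1],
  [[0,0,-0.4],0,1],
  [[0,0,-0.2],-0.01,1],
  [[0,0,0],-0.023,1],
  [[0,0,0],-0.023,1],
  [[0,0,0],-0.023,1],
  [[0,0,0],-0.023,1],
])

```text
clock: 63.55
tool_pos: [0.6393, 0.046, 0.234]
orientation: [1.876, 1.985, 0.432]
ft_force: [0.3, -0.1, -3.4]
grip_width: 0.0388
finger_force: 97.9
```

Call:
play_rows([
  [[0,0,0],-0.023,1],
  [[0,0,0],-0.023,1],
  [[0,0,0],-0.023,1],
  [[0,0,0],-0.023,1],
  [[0,0,0],-0.023,1],
  [[0,0,0],-0.023,1],
  [[0,0,0],-0.023,1],
  [[0,0,0],-0.023,1],
])

```text
clock: 64.35
tool_pos: [0.6393, 0.046, 0.2337]
orientation: [0.473, 2.612, 0.072]
ft_force: [0.0, 0.8, -2.9]
grip_width: 0.0388
finger_force: 97.9
```

Call:
play_rows([
  [[0,0,0],-0.023,1],
  [[0,0,0],-0.015,1],
  [[0,0,0],-0.006,1],
  [[0,0,0],0,1],
  [[0,0,0],0,1],
])

```text
clock: 64.85
tool_pos: [0.6394, 0.0461, 0.2338]
orientation: [0.118, 2.65, -0.017]
ft_force: [-0.4, 0.2, -3.4]
grip_width: 0.0387
finger_force: 97.9
```

```bash
cat > ret.py <<'E'
from h import *
G=np.load('Tgrasp.npy'); T=Tt()
print('rotvec from now to grasp (tool frame, deg)',np.degrees(R.from_matrix(T[:3,:3].T@G[:3,:3]).as_rotvec()).round(2))
off=np.array([-.007,-.005,0])
for h in (.17,.06,.01,0): print(h,delta(G[:3,3]+off+[0,0,h]))
info()
E
python3 st.py; python3 ret.py
```

```text
[0.6394 0.0461 0.2338] z-axis [ 0.469 -0.033 -0.883] psi 85.04 q [ 0.088  0.288  1.926 -0.172  0.449 -1.257] F [-0.4  0.2 -3.4] T [0.03 0.43 0.03] g 0.0387 97.9 t 64.85
rotvec from now to grasp (tool frame, deg) [-0.05 -0.   -0.08]
0.17 [ 0.0872  0.1709 -0.0114]
0.06 [0.1389 0.17   0.0857]
0.01 [0.1623 0.1695 0.1298]
0 [0.167  0.1695 0.1387]
lip [0.741 0.039 0.303] tubeslope 30.0 roll -0.0 head -4.0 foot minz 0.203 footfront [[0.685, 0.018, 0.203], [0.689, 0.068, 0.203]]
```

Call:
play_rows([
  [[0.174,0.342,-0.023],0,1],
  [[0.174,0.342,-0.023],0,1],
  [[0.174,0.342,-0.023],0,1],
  [[0.174,0.342,-0.023],0,1],
  [[0.174,0.342,-0.023],0,1],
  [[0,0,0],0,1],
])

```text
clock: 65.45
tool_pos: [0.5709, 0.2277, 0.2039]
orientation: [0.111, 2.65, -0.015]
ft_force: [-0.3, -0.9, -2.7]
grip_width: 0.0388
finger_force: 98.0
```

Call:
play_rows([
  [[0.13,0,0.24],0,1],
  [[0.13,0,0.24],0,1],
  [[0.13,0,0.24],0,1],
  [[0.13,0,0.24],0,1],
  [[0.1,0,0.2],0,1],
  [[0.07,0,0.13],0,1],
  [[0,0,0],0,1],
  [[0,0,0],0,1],
])

```text
clock: 66.25
tool_pos: [0.5726, 0.2249, 0.0585]
orientation: [0.117, 2.65, -0.017]
ft_force: [-1.3, 0.1, -2.7]
grip_width: 0.0385
finger_force: 97.9
```

```bash
python3 st.py; python3 ret.py
```

```text
[0.5726 0.2249 0.0585] z-axis [ 0.469 -0.033 -0.883] psi 85.07 q [ 0.474  0.587  2.023 -1.177  0.267  0.102] F [-1.3  0.1 -2.7] T [ 0.02  0.48 -0.01] g 0.0385 97.9 t 66.25
rotvec from now to grasp (tool frame, deg) [-0.04  0.01 -0.05]
0.17 [-6.840e-02  1.000e-04 -1.289e-01]
0.06 [-0.0167 -0.0009 -0.0318]
0.01 [ 0.0068 -0.0013  0.0123]
0 [ 0.0115 -0.0014  0.0211]
lip [0.674 0.218 0.127] tubeslope 30.0 roll -0.0 head -4.0 foot minz 0.028 footfront [[0.618, 0.197, 0.028], [0.622, 0.247, 0.028]]
```

Call:
play_rows([
  [[0.04,-0.005,0.075],0,1],
  [[0.04,-0.005,0.075],0,1],
  [[0.03,-0.004,0.052],0,1],
  [[0,0,0],0,1],
  [[0,0,0],0,1],
])

```text
clock: 66.75
tool_pos: [0.5734, 0.2248, 0.0377]
orientation: [0.117, 2.652, -0.018]
ft_force: [0.4, -0.2, -3.0]
grip_width: 0.0388
finger_force: 97.9
```

```bash
python3 st.py; python3 ret.py
```

```text
[0.5734 0.2248 0.0377] z-axis [ 0.467 -0.033 -0.884] psi 85.06 q [ 0.473  0.629  2.02  -1.309  0.254  0.238] F [ 0.4 -0.2 -3. ] T [0.06 0.55 0.04] g 0.0388 97.9 t 66.75
rotvec from now to grasp (tool frame, deg) [-0.08 -0.13 -0.04]
0.17 [-7.710e-02  1.000e-04 -1.478e-01]
0.06 [-0.0256 -0.0007 -0.0506]
0.01 [-0.0022 -0.0011 -0.0064]
0 [ 0.0025 -0.0012  0.0024]
lip [0.675 0.218 0.106] tubeslope 29.9 roll -0.1 head -4.0 foot minz 0.007 footfront [[0.619, 0.197, 0.007], [0.623, 0.247, 0.007]]
```

Call:
play_rows([
  [[0.015,-0.005,0.02],0,1],
  [[0.01,0,0.012],0,1],
  [[0,0,0],0,1],
  [[0,0,0],0,0.2],
  [[0,0,0],0,-0.5],
  [[0,0,0],0,-1],
  [[0,0,0],0,-1],
  [[0,0,0],0,-1],
])

```text
clock: 67.55
tool_pos: [0.5729, 0.2248, 0.0342]
orientation: [0.117, 2.656, -0.02]
ft_force: [-0.5, 0.4, 0.1]
grip_width: 0.0854
finger_force: 0.0
```

Call:
play_rows([
  [[0,0,0],0,-1],
  [[0,0,-0.2],0,-1],
  [[0,0,-0.4],0,-1],
  [[0,0,-0.5],0,-1],
  [[0,0,-0.5],0,-1],
  [[0,0,-0.3],0,-1],
  [[0,0,0],0,-1],
])

```text
clock: 68.25
tool_pos: [0.485, 0.2325, 0.2064]
orientation: [0.117, 2.651, -0.014]
ft_force: [1.4, -0.2, -0.5]
grip_width: 0.0855
finger_force: 0.0
```

```bash
python3 st.py; python3 -c "
from h import *
im,K,W=cam('side');np.savez('f_side.npz',im=im,K=K,W=W);im,K,W=cam('scene');np.savez('f_scene.npz',im=im,K=K,W=W)
print(delta([.40,.0,.35]))
traybobs()"
```

```text
[0.485  0.2325 0.2064] z-axis [ 0.468 -0.031 -0.883] psi 85.11 q [ 0.584  0.218  2.111 -0.636  0.498 -0.382] F [ 1.4 -0.2 -0.5] T [ 0.03  0.22 -0.02] g 0.0855 0.0 t 68.25
[-0.0119 -0.237  -0.1617]
side tray xy (x>0,y>0=A; x<0,y>0=B; --=C; +-=D): [([0.045, 0.065], 38), ([0.038, -0.033], 100), ([-0.054, 0.046], 33), ([-0.056, -0.038], 39)]
scene tray xy (x>0,y>0=A; x<0,y>0=B; --=C; +-=D): [([-0.056, -0.039], 15), ([-0.053, 0.045], 17), ([0.043, -0.038], 48), ([0.029, -0.025], 14), ([0.045, 0.063], 18)]
```

Call:
play_rows([
  [[-0.096,-0.48,0],0,-1],
  [[-0.096,-0.48,0],0,-1],
  [[-0.096,-0.48,0],0,-1],
  [[-0.096,-0.48,0],0,-1],
  [[-0.096,-0.48,0],0,-1],
  [[-0.096,-0.48,0],0,-1],
  [[-0.096,-0.48,0],0,-1],
  [[-0.096,-0.48,0],0,-1],
])

```text
clock: 69.25
tool_pos: [0.5161, -0.1217, 0.2299]
orientation: [0.118, 2.664, -0.019]
ft_force: [0.9, 1.0, -1.0]
grip_width: 0.0852
finger_force: 0.0
```

Call:
play_rows([
  [[0,0,0],0,-1],
  [[0,0,0],0,-1],
])

```text
clock: 69.45
tool_pos: [0.516, -0.1218, 0.2299]
orientation: [0.124, 2.665, -0.021]
ft_force: [-0.1, 0.3, -0.1]
grip_width: 0.0854
finger_force: 0.0
```

```bash
python3 st.py; python3 -c "
from h import *
im,K,W=cam('wrist');np.savez('tr.npz',im=im,K=K,W=W)
a,Ka,Wa=cam('side');b,Kb,Wb=cam('scene');np.savez('tr_side.npz',im=a,K=Ka,W=Wa);np.savez('tr_scene.npz',im=b,K=Kb,W=Wb)
m=np.zeros((600,800,3),np.uint8)
u,v=proj(K,W,np.array([*C0,.04])).astype(int);print(u,v)
u=min(max(u,133),506);v=min(max(v,100),300)
m[:400,:533]=cv2.resize(im[v-100:v+100,u-133:u+133],(533,400),interpolation=cv2.INTER_CUBIC)
u,v=proj(Ka,Wa,np.array([*C0,.04])).astype(int); m[:267,533:]=cv2.resize(a[v-30:v+30,u-30:u+30],(267,267),interpolation=cv2.INTER_CUBIC)
u,v=proj(Kb,Wb,np.array([*C0,.04])).astype(int); m[267:534,533:]=cv2.resize(b[v-30:v+30,u-30:u+30],(267,267),interpolation=cv2.INTER_CUBIC)
u,v=proj(Kb,Wb,np.array([.57,.224,.03])).astype(int); m[400:600,:267]=cv2.resize(b[v-32:v+32,u-43:u+43],(267,200),interpolation=cv2.INTER_CUBIC)
u,v=proj(Ka,Wa,np.array([.57,.224,.03])).astype(int); m[400:600,267:533]=cv2.resize(a[v-32:v+32,u-43:u+43],(266,200),interpolation=cv2.INTER_CUBIC)
cv2.imwrite('pics/tr.png',m)"
```

```text
[ 0.516  -0.1218  0.2299] z-axis [ 0.455 -0.036 -0.89 ] psi 84.75 q [-0.315  0.134  2.141  0.267  0.417 -2.012] F [-0.1  0.3 -0.1] T [0.01 0.23 0.05] g 0.0854 0.0 t 69.45
312 158
```

View pics/tr.png

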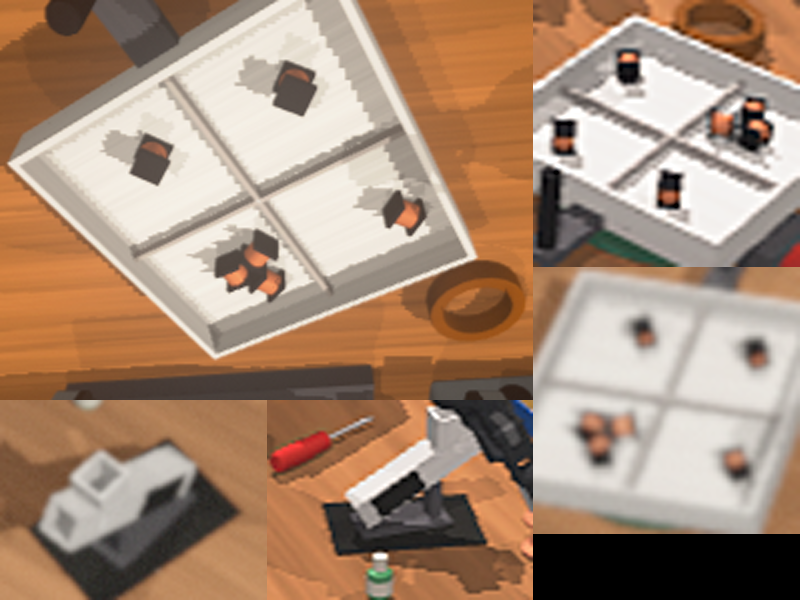

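```bash
python3 - <<'E'
from h import *
d=np.load('tr.npz');K,W=d['K'],d['W']; e=np.load('tr_scene.npz');K2,W2=e['K'],e['W']
print('post top',ray(K,W,214,63,.088).round(4),'post expected px',proj(K,W,np.array([.470,-.1896,.088])))
u,v=proj(K2,W2,np.array([*C0,.04])).astype(int)
def tri(a,b):
    A=W[:3,:3]@np.linalg.inv(K)@[*a,1];B=W2[:3,:3]@np.linalg.inv(K2)@[*b,1]
    s=np.linalg.lstsq(np.c_[A,-B],W2[:3,3]-W[:3,3],rcond=None)[0]; p=W[:3,3]+A*s[0];q=W2[:3,3]+B*s[1]; return ((p+q)/2).round(4),np.linalg.norm(p-q).round(4)
wp=[(232,270),(262,248),(268,285)]; sp=[(590-533,422-267),(623-533,425-267),(600-533,452-267)]
wp=[(179+x/2.004,58+y/2) for x,y in wp]; sp=[(u-30+x/4.45,v-30+y/4.45) for x,y in sp]
for i,a in enumerate(wp):
    print([tri(a,b) for b in sp], ray(K,W,*a,.045).round(3))
for x,y in((262,200),(10,160),(215,355),(475,258)): print('wrist tray',ray(K,W,179+x/2.004,58+y/2,.054 if x!=262 else .043).round(4))
# closed-finger pose plan
print('start', delta([.47,-.14,.12]))
im=d['im'];m=(im[:120,150:330].max(2)<70);ys,xs=np.where(m);print(xs.min()+150 if len(xs) else None)
E
```

```text
post top [ 0.4654 -0.1925  0.088 ] post expected px [219.79170227  68.87770307]
[(array([ 0.643 , -0.161 ,  0.0442]), np.float64(0.0013)), (array([ 0.6335, -0.1511,  0.0465]), np.float64(0.0191)), (array([ 0.6514, -0.1565,  0.0292]), np.float64(0.0144))] [ 0.642 -0.16   0.045]
[(array([ 0.639 , -0.1512,  0.04  ]), np.float64(0.0241)), (array([ 0.6299, -0.1419,  0.0415]), np.float64(0.0032)), (array([ 0.6475, -0.1465,  0.0241]), np.float64(0.0094))] [ 0.626 -0.14   0.045]
[(array([ 0.6489, -0.1442,  0.0581]), np.float64(0.0133)), (array([ 0.6396, -0.135 ,  0.0597]), np.float64(0.0071)), (array([ 0.6576, -0.1392,  0.0435]), np.float64(0.0016))] [ 0.657 -0.14   0.045]
wrist tray [ 0.5922 -0.1364  0.043 ]
wrist tray [ 0.5468 -0.2585  0.054 ]
wrist tray [ 0.711  -0.1815  0.054 ]
wrist tray [ 0.6377 -0.017   0.054 ]
start [ 0.0896 -0.0258  0.0779]
203
```

```bash
python3 - <<'E'
from kin import *
z=np.array([.455,-.036,-.89]);z/=np.linalg.norm(z)
print(ik([.516,-.1218,.2299],z))
c=np.array([.5935,-.1355])
for a in (185,203.7,225,245,265,285):
    p=c+.138*np.array([np.cos(np.radians(a)),np.sin(np.radians(a))]); print(a,p.round(3),ik([*p,.06],z),ik([*p,.14],z))
E
```

```text
[-0.274  0.116  2.095  0.473]
185 [ 0.456 -0.148] [-0.385  0.308  2.327  0.147] [-0.385  0.167  2.268  0.286]
203.7 [ 0.467 -0.191] [-0.476  0.338  2.274  0.198] [-0.476  0.205  2.218  0.328]
225 [ 0.496 -0.233] [-0.531  0.386  2.187  0.242] [-0.531  0.264  2.134  0.369]
245 [ 0.535 -0.261] [-0.539  0.437  2.093  0.272] [-0.539  0.324  2.043  0.397]
265 [ 0.581 -0.273] [-0.514  0.486  1.999  0.293] [-0.514  0.382  1.951  0.418]
285 [ 0.629 -0.269] [-0.467  0.529  1.915  0.307] [-0.467  0.432  1.869  0.432]
```

Call:
play_rows([
  [[0,0,0],0.0227,0],
  [[0,0,0],0.0227,1],
  [[0,0,0],0.0227,1],
  [[0,0,0],0.0227,1],
  [[0,0,0],0.0227,1],
  [[0,0,0],0.0227,1],
  [[0,0,0],0.0227,1],
  [[0,0,0],0.0227,1],
], force=40)

```text
clock: 70.4
tool_pos: [0.5165, -0.1178, 0.2312]
orientation: [1.568, 2.215, 0.341]
ft_force: [0.5, 0.3, -0.5]
grip_width: -0.0001
finger_force: 0.0
```

Call:
play_rows([
  [[0,0,0],0.0227,1],
  [[0,0,0],0.0227,1],
  [[0,0,0],0.0227,1],
  [[0,0,0],0,1],
  [[0,0,0],0,1],
])

```text
clock: 70.9
tool_pos: [0.5166, -0.1186, 0.2314]
orientation: [2.026, 1.869, 0.458]
ft_force: [0.5, -1.0, 0.7]
grip_width: -0.0001
finger_force: 0.0
```

```bash
python3 st.py; python3 -c "
from h import *
print(Tt()[:3,:3].round(3)); print(delta([.445,-.145,.13]),delta([.445,-.145,.06]))"
```

```text
[ 0.5166 -0.1186  0.2314] z-axis [ 0.458 -0.034 -0.888] psi -4.67 q [-0.309  0.13   2.141  0.268  0.417 -0.449] F [ 0.5 -1.   0.7] T [0.05 0.22 0.01] g -0.0001 0.0 t 70.9
[[ 0.08   0.885  0.458]
 [ 0.997 -0.072 -0.034]
 [ 0.003  0.459 -0.888]]
[-0.0324 -0.1081  0.0582] [-0.0326 -0.1403  0.1204]
```

Call:
play_rows([
  [[-0.108,-0.36,0.194],0,1],
  [[-0.108,-0.36,0.194],0,1],
  [[-0.108,-0.36,0.194],0,1],
  [[0,-0.16,0.3],0,1],
  [[0,-0.16,0.3],0,1],
  [[0,0,0],0,1],
  [[0,0,0],0,1],
])

```text
clock: 71.6
tool_pos: [0.4682, -0.1327, 0.125]
orientation: [2.022, 1.874, 0.495]
ft_force: [0.2, 0.3, 0.0]
grip_width: -0.0003
finger_force: 0.0
```

```bash
cat > push.py <<'E'
from h import *
import sys
c=np.array([.5935,-.1355]); s=arm.read_state(); p=s['tool_pos'][:2]-c; print('pusher polar',np.hypot(*p).round(4),np.degrees(np.arctan2(p[1],p[0])).round(1)%360,'z',s['tool_pos'][2].round(4))
for a in map(float,sys.argv[1:]):
    t=np.append(c+.138*np.array([np.cos(np.radians(a)),np.sin(np.radians(a))]),.058); print(a,t.round(3),delta(t))
E
python3 st.py; python3 push.py 190 200 210 220 230; python3 -c "
from h import *
print(Tt()[:3,:3].round(3))"
```

```text
[ 0.4682 -0.1327  0.125 ] z-axis [ 0.471 -0.012 -0.882] psi -4.75 q [-0.411  0.312  2.3    1.204  0.191 -1.49 ] F [0.2 0.3 0. ] T [0.04 0.22 0.06] g -0.0003 0.0 t 71.6
pusher polar 0.1253 178.7 z 0.125
190.0 [ 0.458 -0.159  0.058] [-0.0291 -0.0389  0.0544]
200.0 [ 0.464 -0.183  0.058] [-0.0518 -0.0317  0.0576]
210.0 [ 0.474 -0.205  0.058] [-0.0728 -0.0212  0.0626]
220.0 [ 0.488 -0.224  0.058] [-0.0915 -0.0076  0.0694]
230.0 [ 0.505 -0.241  0.058] [-0.1073  0.0086  0.0776]
[[ 0.07   0.879  0.471]
 [ 0.997 -0.073 -0.012]
 [ 0.024  0.471 -0.882]]
```

Call:
play_rows([
  [[-0.02,-0.075,0.085],0,1],
  [[-0.02,-0.075,0.085],0,1],
  [[-0.02,-0.075,0.085],0,1],
  [[-0.02,-0.075,0.085],0,1],
  [[-0.02,-0.075,0.085],0,1],
  [[-0.02,-0.075,0.085],0,1],
  [[0,0,0],0,1],
  [[0,0,0],0,1],
])

```text
clock: 72.4
tool_pos: [0.4525, -0.1421, 0.0593]
orientation: [2.021, 1.873, 0.496]
ft_force: [-0.2, 0.6, -0.2]
grip_width: 0.0
finger_force: 0.0
```

```bash
python3 st.py; python3 push.py 185 195 205 215 ; python3 -c "
from h import *
print(Tt()[:3,:3].round(3))"
```

```text
[ 0.4525 -0.1421  0.0593] z-axis [ 0.473 -0.012 -0.881] psi -4.77 q [-0.455  0.488  2.341  2.179  0.243 -2.526] F [-0.2  0.6 -0.2] T [-0.03  0.25  0.02] g 0.0 0.0 t 72.4
pusher polar 0.1412 182.7 z 0.0593
185.0 [ 0.456 -0.148  0.058] [-0.0052  0.0029  0.0029]
195.0 [ 0.46  -0.171  0.058] [-0.0285  0.0083  0.0051]
205.0 [ 0.468 -0.194  0.058] [-0.0505  0.0172  0.0093]
215.0 [ 0.48  -0.215  0.058] [-0.0704  0.0293  0.0152]
[[ 0.07   0.878  0.473]
 [ 0.997 -0.073 -0.012]
 [ 0.025  0.472 -0.881]]
```

Call:
play_rows([
  [[0,0,0],0.022,1],
  [[0,0,0],0.022,1],
  [[0,0,0],0.022,1],
  [[0,0,0],0.022,1],
  [[0,0,0],0.022,1],
  [[0,0,0],0.022,1],
  [[0,0,0],0.022,1],
  [[0,0,0],0.022,1],
])

```text
clock: 73.2
tool_pos: [0.4529, -0.1423, 0.0598]
orientation: [2.894, 0.561, 0.725]
ft_force: [-0.4, -0.2, -0.7]
grip_width: 0.0002
finger_force: 0.0
```

Call:
play_rows([
  [[0,0,0],0.022,1],
  [[0,0,0],0.022,1],
  [[0,0,0],0.022,1],
  [[0,0,0],0.008,1],
  [[0,0,0],0,1],
  [[0,0,0],0,1],
])

```text
clock: 73.8
tool_pos: [0.4525, -0.1423, 0.0594]
orientation: [-3.039, 0.114, -0.765]
ft_force: [-0.2, 0.2, 1.1]
grip_width: -0.0002
finger_force: 0.0
```

```bash
cat >> push.py <<'E'
# segment steps between successive angles, constant orientation
M=Tt()[:3,:3]; A=list(map(float,sys.argv[1:]))
P=[np.append(c+.138*np.array([np.cos(np.radians(a)),np.sin(np.radians(a))]),.058) for a in A]
for a,b,p,q in zip(A,A[1:],P,P[1:]): print('seg',a,b,(M.T@(q-p)*10).round(3))
E
python3 st.py; python3 push.py 185 195 205 215 225 235 245 255 265 275 285
```

```text
[ 0.4525 -0.1423  0.0594] z-axis [ 0.473 -0.012 -0.881] psi -93.98 q [-0.455  0.488  2.341  2.183  0.243 -0.96 ] F [-0.2  0.2  1.1] T [-0.02  0.23 -0.02] g -0.0002 0.0 t 73.8
pusher polar 0.1412 182.8 z 0.0594
185.0 [ 0.456 -0.148  0.058] [0.0028 0.005  0.003 ]
195.0 [ 0.46  -0.171  0.058] [0.0082 0.0283 0.0052]
205.0 [ 0.468 -0.194  0.058] [0.017  0.0503 0.0094]
215.0 [ 0.48  -0.215  0.058] [0.0291 0.0703 0.0153]
225.0 [ 0.496 -0.233  0.058] [0.044  0.0876 0.0229]
235.0 [ 0.514 -0.249  0.058] [0.0613 0.1017 0.0318]
245.0 [ 0.535 -0.261  0.058] [0.0805 0.1123 0.0418]
255.0 [ 0.558 -0.269  0.058] [0.1009 0.1189 0.0526]
265.0 [ 0.581 -0.273  0.058] [0.122  0.1214 0.0639]
275.0 [ 0.606 -0.273  0.058] [0.1432 0.1198 0.0752]
285.0 [ 0.629 -0.269  0.058] [0.1637 0.1139 0.0864]
seg 185.0 195.0 [0.054 0.233 0.023]
seg 195.0 205.0 [0.089 0.22  0.042]
seg 205.0 215.0 [0.121 0.199 0.059]
seg 215.0 225.0 [0.149 0.173 0.075]
seg 225.0 235.0 [0.173 0.141 0.089]
seg 235.0 245.0 [0.192 0.106 0.1  ]
seg 245.0 255.0 [0.204 0.066 0.108]
seg 255.0 265.0 [0.211 0.025 0.113]
seg 265.0 275.0 [ 0.211 -0.017  0.114]
seg 275.0 285.0 [ 0.205 -0.058  0.112]
```

Call:
play_rows([
  [[0.028,0.05,0.03],0,1],
  [[0.027,0.117,0.012],0,1],
  [[0.027,0.117,0.012],0,1],
  [[0.045,0.11,0.021],0,1],
  [[0.045,0.11,0.021],0,1],
  [[0.06,0.1,0.03],0,1],
  [[0.06,0.1,0.03],0,1],
  [[0,0,0],0,1],
])

```text
clock: 74.6
tool_pos: [0.4809, -0.2163, 0.0571]
orientation: [-3.039, 0.118, -0.765]
ft_force: [-0.2, -0.1, 0.1]
grip_width: -0.0001
finger_force: 0.0
```

```bash
python3 st.py; python3 push.py 215 225 235 245 255 265 275 285|grep -v seg; python3 -c "
from h import *
traybobs()"
```

```text
[ 0.4809 -0.2163  0.0571] z-axis [ 0.473 -0.013 -0.881] psi -94.1 q [-0.59   0.526  2.217  1.679  0.256 -0.568] F [-0.2 -0.1  0.1] T [ 0.01  0.2  -0.05] g -0.0001 0.0 t 74.6
pusher polar 0.1385 215.7 z 0.0571
215.0 [ 0.48  -0.215  0.058] [-0.0001 -0.0016 -0.001 ]
225.0 [ 0.496 -0.233  0.058] [0.0148 0.0157 0.0065]
235.0 [ 0.514 -0.249  0.058] [0.0322 0.0298 0.0154]
245.0 [ 0.535 -0.261  0.058] [0.0513 0.0403 0.0254]
255.0 [ 0.558 -0.269  0.058] [0.0718 0.0469 0.0362]
265.0 [ 0.581 -0.273  0.058] [0.0929 0.0493 0.0475]
275.0 [ 0.606 -0.273  0.058] [0.114  0.0476 0.0589]
285.0 [ 0.629 -0.269  0.058] [0.1345 0.0418 0.07  ]
side tray xy (x>0,y>0=A; x<0,y>0=B; --=C; +-=D): [([0.021, 0.073], 29), ([-0.068, 0.055], 210), ([0.046, -0.019], 101), ([0.069, -0.087], 21), ([-0.044, -0.051], 39), ([-0.087, -0.014], 13)]
scene tray xy (x>0,y>0=A; x<0,y>0=B; --=C; +-=D): [([-0.044, -0.053], 17), ([-0.067, 0.028], 16), ([-0.063, 0.084], 52), ([0.047, -0.021], 60), ([0.024, 0.073], 18), ([0.089, 0.082], 17)]
```

Call:
play_rows([
  [[0.075,0.08,0.035],0,1],
  [[0.075,0.08,0.035],0,1],
  [[0.087,0.07,0.045],0,1],
  [[0.087,0.07,0.045],0,1],
  [[0.096,0.053,0.05],0,1],
  [[0.096,0.053,0.05],0,1],
  [[0.102,0.033,0.054],0,1],
  [[0,0,0],0,1],
])

```text
clock: 75.5
tool_pos: [0.5464, -0.2634, 0.0572]
orientation: [-3.039, 0.117, -0.763]
ft_force: [-0.0, -0.1, -0.1]
grip_width: -0.0001
finger_force: 0.0
```

```bash
python3 st.py; python3 push.py 250 255 260 265 270 275 280 285 290; python3 -c "
from h import *
traybobs()"
```

```text
[ 0.5464 -0.2634  0.0572] z-axis [ 0.472 -0.012 -0.881] psi -94.05 q [-0.596  0.582  2.046  1.241  0.273 -0.121] F [-0.  -0.1 -0.1] T [-0.02  0.24 -0.01] g -0.0001 0.0 t 75.5
pusher polar 0.1363 249.8 z 0.0572
250.0 [ 0.546 -0.265  0.058] [ 0.0004  0.0018 -0.0008]
255.0 [ 0.558 -0.269  0.058] [0.0108 0.0046 0.0047]
260.0 [ 0.57  -0.271  0.058] [0.0213 0.0064 0.0103]
265.0 [ 0.581 -0.273  0.058] [0.0319 0.0071 0.0159]
270.0 [ 0.594 -0.274  0.058] [0.0425 0.0068 0.0216]
275.0 [ 0.606 -0.273  0.058] [0.0531 0.0054 0.0273]
280.0 [ 0.617 -0.271  0.058] [0.0634 0.003  0.0329]
285.0 [ 0.629 -0.269  0.058] [ 0.0736 -0.0005  0.0384]
290.0 [ 0.641 -0.265  0.058] [ 0.0834 -0.0049  0.0438]
seg 250.0 255.0 [0.104 0.028 0.055]
seg 255.0 260.0 [0.105 0.018 0.056]
seg 260.0 265.0 [0.106 0.007 0.057]
seg 265.0 270.0 [ 0.106 -0.003  0.057]
seg 270.0 275.0 [ 0.105 -0.014  0.057]
seg 275.0 280.0 [ 0.104 -0.024  0.056]
seg 280.0 285.0 [ 0.101 -0.034  0.055]
seg 285.0 290.0 [ 0.098 -0.044  0.054]
side tray xy (x>0,y>0=A; x<0,y>0=B; --=C; +-=D): [([-0.008, 0.006], 851), ([0.075, -0.079], 37), ([-0.083, 0.071], 48), ([-0.01, -0.066], 42), ([-0.073, -0.011], 46)]
scene tray xy (x>0,y>0=A; x<0,y>0=B; --=C; +-=D): [([-0.074, -0.013], 21), ([-0.075, 0.077], 50), ([-0.01, -0.067], 18), ([-0.025, 0.074], 14), ([0.046, 0.009], 72), ([0.08, -0.073], 59), ([0.082, 0.082], 44)]
```

Call:
play_rows([
  [[0.108,0.046,0.047],0,1],
  [[0.105,0.018,0.056],0,1],
  [[0.106,0.007,0.057],0,1],
  [[0.106,-0.003,0.057],0,1],
  [[0.105,-0.014,0.057],0,1],
  [[0,0,0],0,1],
])

```text
clock: 76.2
tool_pos: [0.6052, -0.2728, 0.0579]
orientation: [-3.038, 0.117, -0.763]
ft_force: [-0.0, -0.0, -0.4]
grip_width: 0.0002
finger_force: 0.0
```

```bash
python3 st.py; python3 push.py 275 278 281 284 287 290|grep -v seg; python3 -c "
from h import *
traybobs()"
```

```text
[ 0.6052 -0.2728  0.0579] z-axis [ 0.472 -0.012 -0.882] psi -94.06 q [-0.549  0.625  1.925  0.999  0.285  0.172] F [-0.  -0.  -0.4] T [ 0.06  0.27 -0.04] g 0.0002 0.0 t 76.2
pusher polar 0.1378 274.9 z 0.0579
275.0 [ 0.606 -0.273  0.058] [0.0004 0.0002 0.0001]
278.0 [ 0.613 -0.272  0.058] [ 0.0066 -0.0011  0.0034]
281.0 [ 0.62  -0.271  0.058] [ 0.0128 -0.0028  0.0068]
284.0 [ 0.627 -0.269  0.058] [ 0.0189 -0.0049  0.0101]
287.0 [ 0.634 -0.267  0.058] [ 0.0248 -0.0073  0.0134]
290.0 [ 0.641 -0.265  0.058] [ 0.0307 -0.0101  0.0166]
side tray xy (x>0,y>0=A; x<0,y>0=B; --=C; +-=D): [([0.038, -0.018], 578), ([-0.056, 0.059], 33), ([-0.063, -0.04], 42)]
scene tray xy (x>0,y>0=A; x<0,y>0=B; --=C; +-=D): [([-0.064, -0.042], 16), ([-0.056, 0.057], 12), ([0.016, -0.064], 18), ([0.036, 0.027], 74), ([0.08, 0.087], 23)]
```

Call:
play_rows([
  [[0.066,-0.011,0.034],0,1],
  [[0,0,0],0,1],
])

```text
clock: 76.5
tool_pos: [0.6119, -0.2725, 0.058]
orientation: [-3.038, 0.118, -0.762]
ft_force: [0.1, 0.2, -0.4]
grip_width: -0.0
finger_force: 0.3
```

Call:
play_rows([
  [[0.062,-0.017,0.034],0,1],
  [[0,0,0],0,1],
])

```text
clock: 76.7
tool_pos: [0.6173, -0.2714, 0.0575]
orientation: [-3.039, 0.119, -0.759]
ft_force: [-12.2, -0.5, 6.9]
grip_width: 0.0003
finger_force: 5.7
```

```bash
python3 st.py; python3 push.py 281 283 285 287 289 291; python3 -c "
from h import *
traybobs()"
```

```text
[ 0.6173 -0.2714  0.0575] z-axis [ 0.47  -0.012 -0.883] psi -94.15 q [-0.534  0.634  1.902  0.947  0.286  0.239] F [-12.2  -0.5   6.9] T [-0.09  1.27 -0.1 ] g 0.0003 5.7 t 76.7
pusher polar 0.138 279.9 z 0.0575
281.0 [ 0.62  -0.271  0.058] [ 0.0024 -0.0006  0.0008]
283.0 [ 0.625 -0.27   0.058] [ 0.0065 -0.002   0.003 ]
285.0 [ 0.629 -0.269  0.058] [ 0.0105 -0.0035  0.0051]
287.0 [ 0.634 -0.267  0.058] [ 0.0145 -0.0051  0.0073]
289.0 [ 0.638 -0.266  0.058] [ 0.0184 -0.0069  0.0094]
291.0 [ 0.643 -0.264  0.058] [ 0.0223 -0.0089  0.0116]
seg 281.0 283.0 [ 0.041 -0.013  0.022]
seg 283.0 285.0 [ 0.04  -0.015  0.022]
seg 285.0 287.0 [ 0.04  -0.017  0.022]
seg 287.0 289.0 [ 0.039 -0.018  0.021]
seg 289.0 291.0 [ 0.039 -0.02   0.021]
side tray xy (x>0,y>0=A; x<0,y>0=B; --=C; +-=D): [([0.046, -0.02], 539), ([-0.061, 0.054], 29), ([-0.06, -0.045], 40)]
scene tray xy (x>0,y>0=A; x<0,y>0=B; --=C; +-=D): [([-0.059, -0.046], 14), ([-0.061, 0.052], 13), ([0.021, -0.063], 20), ([0.033, 0.029], 73), ([0.081, 0.089], 12)]
```

Call:
play_rows([
  [[0.03,-0.008,0.015],0,1],
  [[0,0,0],0,1],
])

```text
clock: 77.0
tool_pos: [0.6179, -0.2713, 0.0572]
orientation: [-3.04, 0.122, -0.756]
ft_force: [-28.1, -3.2, 18.1]
grip_width: -0.0
finger_force: 14.2
```

Call:
play_rows([
  [[-0.1,0,-0.05],0,1],
  [[-0.15,0,-0.08],0,1],
  [[0.23,0,-0.43],0,1],
  [[0.23,0,-0.43],0,1],
  [[0.23,0,-0.43],0,1],
  [[0.23,0,-0.43],0,1],
  [[0.23,0,-0.43],0,1],
  [[0,0,0],0,1],
])

```text
clock: 77.8
tool_pos: [0.5977, -0.277, 0.3044]
orientation: [-3.038, 0.116, -0.786]
ft_force: [0.8, -0.1, -0.5]
grip_width: -0.0
finger_force: 0.0
```

```bash
python3 st.py; python3 -c "
from h import *
traybobs('fin');ascii()"
```

```text
[ 0.5977 -0.277   0.3044] z-axis [ 0.484 -0.017 -0.875] psi -94.07 q [-0.564  0.237  1.812  0.396  0.685  0.826] F [ 0.8 -0.1 -0.5] T [-0.01  0.28  0.02] g -0.0 0.0 t 77.8
side tray xy (x>0,y>0=A; x<0,y>0=B; --=C; +-=D): [([0.033, 0.032], 99), ([-0.062, 0.053], 26), ([0.023, -0.06], 37), ([-0.06, -0.045], 40)]
scene tray xy (x>0,y>0=A; x<0,y>0=B; --=C; +-=D): [([-0.059, -0.046], 14), ([-0.061, 0.053], 14), ([0.021, -0.062], 17), ([0.033, 0.03], 73), ([0.081, 0.089], 12)]
ooooooooooooooooooooooooooooo....+++++++++++++...oooooooooooo#ooooooooooooooooo
ooooooooooooooooooooooooooo....+++++++++++++++++...oooooooo##oooooooooooooooooo
ooooooooooooooooooooooooo...++++++++++++++++++++++...o#ooooo#oooooooooooooooooo
ooooooooooooooooooooooo...++++++++++++++++++++++++++..o#ooooooooooooooooooooooo
ooooooooooooooooooooo...++++++++++++++++++++++++++++++..+###ooooooooooooooooooo
ooooooooooooooooooo...+++..++++++++++++.....+++++++++++...o#ooooooooooooooooooo
ooooooooooooooooo...++++++.++++++++++........++++++++++++...ooooooooooooooooooo
ooooooooooooooo...++++++++++++++#++......+.....++++++++++++...oo
[... 2435 characters left out ...]
.+++++++++..........oooooo..............+++.....++++oooooo##
ooooooooooooo#####++.++++++++++........##oo#+.............++.....+####ooooooo##
ooooooooooooooo#####+.++++++++++.......+####+...........+++....+########oooo###
ooooooooooooooo######++.++++++++++....................+++...+++##########o+oooo
oooooooooooooooo#######+..+++++++++.................+++....++++########++++oooo
oooooooooooooooooo######++.++++++++++.............+++....+++.++########++oooooo
ooooooooooooooooooo#######+..+++++++++...........++....+++..+######+++++ooooooo
oooooooooooooooooooo#######++.++++++++++.......+++...++++.+##########++oooooooo
oooooooooooooooooooooo#######+..+++++++++....+++...++++.+############oooooooooo
```

```bash
python3 - <<'E'
from h import *
a=np.load('scene0.npz');b,_,_=cam('scene')
d=cv2.absdiff(a['im'],b).max(2)
for n,p in dict(spool=(.69,.125,.02),tape=(.725,.03,.01),glue=(.484,.105,.025),screw=(.56,.42,.01)).items():
    u,v=proj(a['K'],a['W'],np.array(p)).astype(int); print(n,(d[v-12:v+12,u-12:u+12]>40).mean().round(3))
print(arm.finish_job())
E
```

```text
spool 0.0
tape 0.0
glue 0.062
screw 0.0
the job is handed in; nothing more can be done
None
```

The job is handed in. All six bobbins found went through the neck and were shaken out 3, 1, 1 and 1 over the four bays, none on top of another. The tray was turned counter-clockwise until it held rigid at the stop with the bobbins still spread, and the shaker stands upright within about 2 mm of its mat's middle by my estimate. Image checks show the spool, tape and screwdriver unmoved. The glue region shows only a slight change (probably the nearby bobbin being taken). I did not check the mug and gauge.

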